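# Scoop hazelnuts into the cup and clip the scoop away

## Robot

A 6-joint arm with a two-finger parallel gripper is mounted at the origin on a cart in front of the work surface, level with it; the furniture and walls round the work are solid. World frame = base frame: x ahead of the robot, y to its left, z up, the work surface at z = 0. Lengths are in mm, angles in rad, forces in N, time in s.
With the tool pointing down it reaches from about 325 to 900 mm from the base axis. Payload 6.1 kg.
Tool frame: the origin (TCP) lies midway between the tips of the shut fingers; the grasp point (between the pads) lies 19 mm behind it; z points along the fingers, y is the line along which they close (so a half turn about z gives the same grasp; the last joint's range is limited). The gripper opens to 85 mm and grips with 20 to 120 N. Pads are 22 mm wide; open, the fingers measure 114 mm over their backs; the gripper's body (76 mm by 85 mm) begins 54 mm behind the grasp point. The pads swing forward as they close: fully open they stand 13 mm farther back than shut.
Start: joints at [-1.405, 0.22, 1.526, -0, 1.395, -0.126], TCP at [179.791, -598.574, 210.3] pointing down, gripper open.
Joint ranges: [-2.98, 2.98], [-0.91, 2.08], [0.09, 2.57], [-1.24, 4.39], [0.2, 2.65], [-2.68, 2.68]. Speed limits (rad/s): [2.57, 2.57, 3.01, 3.14, 3.14, 3.14].

## Interface

Orientations are given as a unit quaternion [w, x, y, z].
In Python, from bench import telemetry, vision, order gives the robot as it stands.
- The arm moves only by the tool move_arm, never from a script. Its arguments are lists of equal length, an entry for each row: "grip": the opening, from -1 (shut) to 1 (fully open); "linear": the shift along the tool's x, y, z in m, a list of three; "twist": the turn about the tool's z in degrees. In form: {"grip": [grip, ...], "linear": [[x, y, z], ...], "twist": [twist, ...]}. A call has 1 to 10 rows; each row is the pose to reach, as a shift and turn from the pose commanded when the call began, along the tool's axes at that moment; what a row does not reach only later rows make up. A row lasts 1/12 s, in which the tool goes at most 41.7 mm and 7.16 degrees, less where a joint would pass 70% of its speed; a pose out of reach is approached as far as the arm can. A call with a gripper value outside its range is refused whole. The fingers move at their own pace and stop on an object; "newtons" is the grip in N (left out, the last holds). Time passes only in rows, so rows that repeat a pose let the fingers close. It gives the time, the measured TCP pose, the force, the opening and the grip force at its end, in the units of the state.
- telemetry.observe(): the state, without advancing time (a new reading comes with each control period).
- vision.read_camera(name): name is "scene" or "top" or "wrist"; returns a dict with "color" (400x640x3 uint8, blue, green, red), "fx", "fy", "cx", "cy" (pixels), "extrinsics" (4x4, takes a point from camera to world coordinates). Camera axes: x right, y up, looking along -z (the intrinsics and any distortion apply to the point x, -y, -z); pixel columns grow to the right and rows downward; lengths in mm; the calibration is good to about 2 mm. A picture is of the moment at which its call begins. There is no depth.
- order.hand_in(): hands the job in; it is judged then, once.
The state is a dict: "time": time; "qpos": joint angles; "joint_vel": joint speeds; "joint_torque": joint torques, N m; "tcp_pos": TCP position; "tcp_rot": TCP orientation; "force": force on the tool from outside, world axes, zero at the start; "wrist_torque": the same for the moment, N m; "gripper_width": finger opening in mm; "grasp_force": force on a finger pad.
Only numpy, scipy, OpenCV 4.12 (cv2) and the standard library are available. Lean on these libraries where they do the work, as an engineer would, in place of code of your own. Each camera call takes 0.05 s, during which the arm holds its last target. There are 200 camera calls.

## Task

Take the steel scoop by its black grip, scoop up hazelnuts from the wooden tray and tip at least three of them into the grey cup; then put the scoop away by pressing its bare rod down past the orange sprung jaw until it sits fully in the fork clip. Nuts you leave stay in the tray and none may be spilled or left in the scoop; do not touch the nuts with the gripper, keep the cup upright in its place and leave everything else alone.

Things in the scene. Friction and masses are not known exactly. Their poses are not given: they have to be found in the camera images.
- tray: narrow pale wooden tray fixed to the worktop, outside 178 x 74 mm; origin at the centre of its underside, z up, long axis x. Inside 170 (x) x 66 (y) mm, walls 4 mm thick, floor 4 mm above the worktop. Side walls and far (+x) wall 32 mm high, near (-x) wall only 12 mm. Slippery (friction about 0.3). Five nuts lie in its far two thirds (centres at x = 10 to 74 mm)
- nut_1: a loose brown hazelnut, a ball 22 mm across, 12 g; origin at its centre (axes mean nothing). The five nuts lie anyhow in the far (+x) two thirds of the tray
- nut_2: a loose brown hazelnut, a ball 22 mm across, 12 g; origin at its centre (axes mean nothing). The five nuts lie anyhow in the far (+x) two thirds of the tray
- nut_3: a loose brown hazelnut, a ball 22 mm across, 12 g; origin at its centre (axes mean nothing). The five nuts lie anyhow in the far (+x) two thirds of the tray
- nut_4: a loose brown hazelnut, a ball 22 mm across, 12 g; origin at its centre (axes mean nothing). The five nuts lie anyhow in the far (+x) two thirds of the tray
- nut_5: a loose brown hazelnut, a ball 22 mm across, 12 g; origin at its centre (axes mean nothing). The five nuts lie anyhow in the far (+x) two thirds of the tray
- scoop: loose shiny steel scoop, 110 to 175 g, standing level on its pan; x points to its nose, z up. Origin: at the level of the pan's flat underside, below the middle of the bare rod. Pan from x = 28 to 97 mm, 56 mm wide (52 inside), open in front, side walls 24 mm high (12 near the front), back wall 26 mm; smooth (friction about 0.3). Centre of mass near x = 40 mm
- scoop_grip (a point): where to hold the scoop: x = -45, y = 0, z = 55 mm in its frame (same axes), on the axis of the black grip, which is 14 mm wide (y), 18 mm high and runs from x = -22 to -78 mm
- scoop_rod (a point): middle of the scoop's bare rod: x = 0, y = 0, z = 55 mm in its frame (same axes). The rod is round, 10 mm thick, level along x from +19 to -22 mm; in front of it a 10 mm neck goes down to the pan's back wall at x = 28 mm
- scoop_lip (a point): middle of the front edge of the pan's flat lip (1.5 mm thick), on its underside: x = 97, y = 0, z = 0 mm in the scoop's frame (same axes)
- clip: grey fork clip fixed to the worktop, base 34 x 64 mm, 90 mm high; origin on the worktop below the seat, z up. Two plates (x = -13 to 13 mm) with a slot along x, 13 mm wide, open upward, floor at z = 49.5 mm. Its -y tines are 80 mm high and flare out to 90 mm; its +y tines are 64 mm high, and an orange jaw stands between these, above the slot
- clip_seat (a point): where the axis of the seated rod lies: 55 mm above the clip's origin, along x (axes as the clip's). The scoop's pan then stands on the worktop and, nose to the clip's +x, the scoop's origin is at the clip's origin; turned half round fits too
- jaw (a joint): angle (rad) of the sprung orange jaw, 12 mm wide: 0 closed, grows towards the clip's +y, about 0.13 as the rod passes, at most 0.5. Its nose slopes over the slot from y = 9, z = 84 mm to y = -1, z = 62 mm in the clip's frame. The rod pressed straight down at y = 0 pushes it aside with 5 to 10 N; it then springs back over the rod
- grey_cup: loose grey stoneware cup, 240 g, 74 mm high, about 84 mm outside at the rim and about 70 mm inside, with a handle on its -y side; origin at the centre of the underside of its outline with handle: the cup's own axis is at y = +13.5 mm
- cup_mouth (a point): centre of the cup's mouth, at rim height (74 mm above its underside); axes as the cup's
- oil_bottle: bystander: loose tall oil bottle with a red cap, 62 x 62 x 264 mm, origin at the centre of its underside
- pod_red: bystander: loose red coffee pod, 53 mm across, 29 mm high, origin at the centre of its underside
- pod_black: bystander: loose black coffee pod, 53 mm across, 29 mm high, origin at the centre of its underside
- yellow_jar: bystander: loose spice jar with a yellow cap, 42 x 42 x 96 mm, origin at the centre of its underside
- spice_jar: bystander: loose spice jar with a green cap, 46 x 46 x 106 mm, origin at the centre of its underside
Not all that is in view belongs to the job. Leave any purple look-alike of the scoop alone.

How it is judged:
By the outcome, as a careful person would: the job done as asked, in the order asked, and still so for the second after the job is handed in, with the robot touching nothing.
It also fails if it takes over 67 s, if anything falls off the work surface, if the arm or the gripper's body presses on something with over 40 N, if the wrist force passes 120 N, or if a joint passes its speed limit or range.

## Working session

There is one attempt and no reset: what is moved stays moved. The work goes in short steps, Python scripts to look and compute and a tool call to move; the robot and the scene stay as the last step left them, time stands still between calls to the robot, and variables do not carry over. Pictures are saved under pics/ and viewed, at most 10 in all, crops included, and the job is handed in when it is done.

Besides the shell and the picture viewer there is one more tool, called after "Emit:" as name([rows], argument=value, ...), one row to a line, values as JSON. move_arm: Moves the arm, as the interface text tells. Its arguments: {"type":"object","properties":{"grip":{"type":"array","items":{"type":"number"}},"linear":{"type":"array","items":{"type":"array","items":{"type":"number"}}},"twist":{"type":"array","items":{"type":"number"}},"newtons":{"type":"number"}},"required":["grip","linear","twist"]}

```bash
ls; mkdir -p pics; python3 - <<'E'
from bench import telemetry, vision
import cv2,numpy as np
s=telemetry.observe();print(s)
for n in("scene","top"):
    c=vision.read_camera(n);cv2.imwrite(f"pics/{n}0.png",c["color"]);print(n,{k:v for k,v in c.items() if k!="color"})
E
```

```text
pics
{'time': 0.0, 'qpos': array([-1.40511099e+00,  2.21226702e-01,  1.52763584e+00,  1.05356643e-05,
        1.39469700e+00, -1.26077376e-01]), 'joint_vel': array([-8.53599028e-04, -9.77753494e-05, -1.12791403e-03, -4.50556911e-04,
        2.43701658e-04, -1.01495944e-03]), 'joint_torque': array([ 2.55905097e-04, -4.96893704e+01, -3.89396346e+01, -2.66572952e-04,
        1.09676967e-02,  6.07162427e-07]), 'tcp_pos': array([ 179.67993806, -597.93030992,  209.18584076]), 'tcp_rot': array([-9.83355737e-04,  9.89377829e-01,  1.45363490e-01, -1.42904326e-05]), 'force': array([ 0.70113884, -0.78412601, -0.55258425]), 'wrist_torque': array([ 0.03151498, -0.03043247,  0.02616527]), 'grasp_force': 0.0, 'gripper_width': 85.27704325777745}
scene {'fx': 390.69724623965215, 'fy': 390.69724623965215, 'cx': 323.15295773732555, 'cy': 193.4700970415852, 'extrinsics': array([[ 8.33072998e-01,  2.38682327e-01, -4.99019165e-01,
        -2.83100997e+01],
       [-5.52706500e-01,  3.22517842e-01, -7.68438525e-01,
        -9.17243867e+02],
       [-2.24701114e-02,  9.15976522e-01,  4.00602179e-01,
         5.94997955e+02],
       [ 0.00000000e+00,  0.00000000e+00,  0.00000000e+00,
         1.00000000e+00]])}
top {'fx': 404.5048059268718, 'fy': 404.5048059268718, 'cx': 323.53281582861484, 'cy': 198.70930163714812, 'extrinsics': array([[-1.00295798e-02,  9.86210910e-01, -1.65189131e-01,
         4.30519543e+02],
       [-9.99912179e-01, -1.13225234e-02, -6.88723960e-03,
         4.52523015e+01],
       [-8.66262863e-03,  1.65105548e-01,  9.86237860e-01,
         1.19117609e+03],
       [ 0.00000000e+00,  0.00000000e+00,  0.00000000e+00,
         1.00000000e+00]])}
```

View pics/scene0.png

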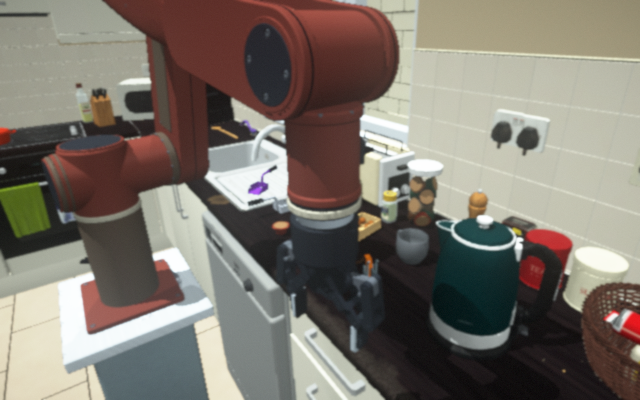

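View pics/top0.png

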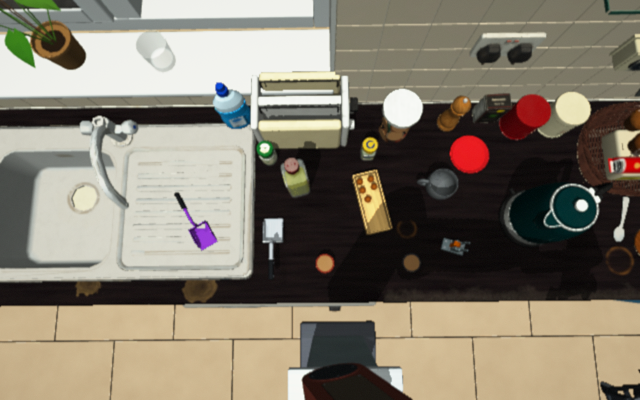

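The top view shows the steel scoop at (272,240), the tray at (371,203), the cup at (440,184), the clip at (457,245) and the pods at (325,263) and (411,263). The purple look-alike is at (200,230) on the drainer. Next I'll enlarge the relevant region.

```bash
python3 - <<'E'
import cv2
i=cv2.imread("pics/top0.png")[130:285,255:480]
i=cv2.resize(i,None,fx=3.5,fy=3.5,interpolation=cv2.INTER_CUBIC)
cv2.imwrite("pics/crop1.png",i)
E
```

```text
(no output)
```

View pics/crop1.png

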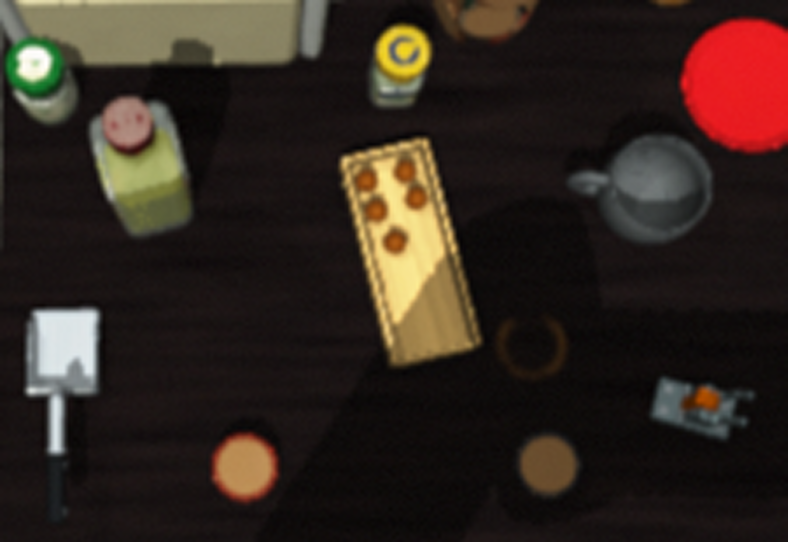

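The enlarged crop confirms the scene. The steel scoop is at crop (62,350) with its black grip at (57,487), and the purple one is elsewhere. There are five nuts in the far part of the tray. The clip is at (700,405), with its tall -y tines on the right. Next I'll compute world positions.

```bash
cat > h.py <<'E'
from bench import telemetry, vision, order
import numpy as np, cv2
def w(cam,u,v,z):
    E=cam["extrinsics"];d=E[:3,:3]@np.array([(u-cam["cx"])/cam["fx"],-(v-cam["cy"])/cam["fy"],-1])
    o=E[:3,3];return o+d*(z-o[2])/d[2]
def px(cam,p):
    q=np.linalg.inv(cam["extrinsics"])@np.append(p,1);return np.array([cam["cx"]-cam["fx"]*q[0]/q[2],cam["cy"]+cam["fy"]*q[1]/q[2]])
def yaw(s): return 2*np.arctan2(s["tcp_rot"][2],s["tcp_rot"][1])
def go(target,yawt=None):
    """tool shift [m] and twist [deg] from the measured pose to a TCP target"""
    s=telemetry.observe();a=yaw(s);D=np.array(target)-s["tcp_pos"]
    c,n=np.cos(a),np.sin(a)
    print("t",s["time"],"tcp",s["tcp_pos"].round(1),"yaw",np.degrees(a).round(2),"shift",(np.array([c*D[0]+n*D[1],n*D[0]-c*D[1],-D[2]])/1e3).round(4),
      "twist",None if yawt is None else round(((np.degrees(a)-yawt+90)%180)-90,2))
E
python3 - <<'E'
from h import *
c=vision.read_camera("top")
f=lambda u,v,z:w(c,255+(u+.5)/3.5-.5,130+(v+.5)/3.5-.5,z)
def show(n,*a): 
    for x in a: print(n,x,f(*x).round(1))
show("tray",(341,158,32),(429,139,32),(481,345,12),(391,366,12))
a,b,d,e=[f(*x) for x in((341,158,32),(429,139,32),(481,345,12),(391,366,12))]
print("sizes",np.linalg.norm(a-b),np.linalg.norm((b-d)[:2]),np.linalg.norm((a-e)[:2]),"ctr",(a+b+d+e)/4, "yaw",np.degrees(np.arctan2(*((a+b-d-e)[:2][::-1]))))
show("nut",(366,180,15),(404,170,15),(415,196,15),(374,209,15),(395,240,15))
show("pan",(34,309,12),(99,310,12),(27,392,26),(97,394,26))
show("gripend",(57,517,55),(57,455,55),(57,396,55))
show("cup",(658,189,74))
show("clip",(746,409,90),(750,395,90),(742,424,90),(706,398,84))
E
```

```text
tray (341, 158, 32) [694.9 -31.1  32. ]
tray (429, 139, 32) [ 710.3 -105.2   32. ]
tray (481, 345, 12) [ 538.5 -145.5   12. ]
tray (391, 366, 12) [521.8 -70.1  12. ]
sizes 75.76349418135426 176.43930650203552 177.36815943502765 ctr [616.37045574 -87.96833781  22.        ] yaw 12.947092886776247
nut (366, 180, 15) [679.4 -53.   15. ]
nut (404, 170, 15) [687.7 -85.4  15. ]
nut (415, 196, 15) [665.1 -94.   15. ]
nut (374, 209, 15) [654.3 -59.1  15. ]
nut (395, 240, 15) [627.5 -76.1  15. ]
pan (34, 309, 12) [572.8 227.8  12. ]
pan (99, 310, 12) [571.4 173.2  12. ]
pan (27, 392, 26) [502.6 230.4  26. ]
pan (97, 394, 26) [500.4 172.9  26. ]
gripend (57, 517, 55) [402.3 200.6  55. ]
gripend (57, 455, 55) [450.7 201.2  55. ]
gripend (57, 396, 55) [497.4 201.7  55. ]
cup (658, 189, 74) [ 656.7 -282.1   74. ]
clip (746, 409, 90) [ 479.7 -335.    90. ]
clip (750, 395, 90) [ 490.5 -338.8   90. ]
clip (742, 424, 90) [ 468.3 -331.1   90. ]
clip (706, 398, 84) [ 488.8 -306.7   84. ]
```

Emit:
move_arm([
  [0.316,-0.185,-0.05],
  [0.316,-0.185,-0.05],
  [0.316,-0.185,-0.05],
  [0.316,-0.185,-0.05],
  [0.316,-0.185,-0.05],
  [0.316,-0.185,-0.05],
  [0.316,-0.185,-0.05],
  [0.316,-0.185,-0.05],
  [0.316,-0.185,-0.05],
  [0.316,-0.185,-0.05],
], grip=[1,1,1,1,1,1,1,1,1,1], twist=[16.7,16.7,16.7,16.7,16.7,16.7,16.7,16.7,16.7,16.7])

```text
time: 0.98
tcp_pos: [433.3, -325.9, 261.5]
tcp_rot: [-0.0, 1.0, 0.003, 0.002]
force: [0.4, -0.7, 0.2]
gripper_width: 85.3
grasp_force: 0.0
```

```bash
python3 - <<'E'
from h import *
c=vision.read_camera("wrist");cv2.imwrite("pics/w1.png",c["color"]);print(c["extrinsics"].round(3),c["fx"],c["cx"],c["cy"]);np.savez("w1.npz",**c)
go([435,201,110],-0.5)
E
```

```text
[[ 6.00000e-03  9.50000e-01  3.13000e-01  5.13518e+02]
 [-1.00000e+00  6.00000e-03  1.00000e-03 -3.26461e+02]
 [-0.00000e+00 -3.13000e-01  9.50000e-01  4.24002e+02]
 [ 0.00000e+00  0.00000e+00  0.00000e+00  1.00000e+00]] 293.16432383408386 320.6982774651866 194.536068716567
t 1.0333 tcp [ 431.4 -328.   260.9] yaw 0.33 shift [ 0.0067 -0.529   0.1509] twist 0.83
```

View pics/w1.png

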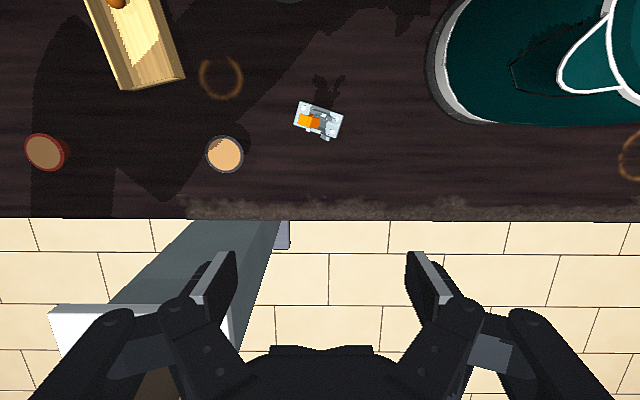

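Emit:
move_arm([
  [0.007,-0.529,0.151],
  [0.007,-0.529,0.151],
  [0.007,-0.529,0.151],
  [0.007,-0.529,0.151],
  [0.007,-0.529,0.151],
  [0.007,-0.529,0.151],
  [0.007,-0.529,0.151],
  [0.007,-0.529,0.151],
  [0.007,-0.529,0.151],
  [0.007,-0.529,0.151],
], grip=[1,1,1,1,1,1,1,1,1,1], twist=[0.8,0.8,0.8,0.8,0.8,0.8,0.8,0.8,0.8,0.8])

```text
time: 1.87
tcp_pos: [433.9, 70.8, 145.3]
tcp_rot: [0.0, 1.0, -0.008, 0.0]
force: [0.5, 0.5, 0.3]
gripper_width: 85.4
grasp_force: 0.0
```

```bash
python3 - <<'E'
from h import *
i=cv2.imread("pics/w1.png")[90:150,280:360]
cv2.imwrite("pics/clip.png",cv2.resize(i,None,fx=9,fy=9,interpolation=cv2.INTER_CUBIC))
go([435,201,110],-0.5)
E
```

```text
t 1.8667 tcp [433.9  70.8 145.3] yaw -0.87 shift [-0.0009 -0.1302  0.0353] twist -0.37
```

View pics/clip.png

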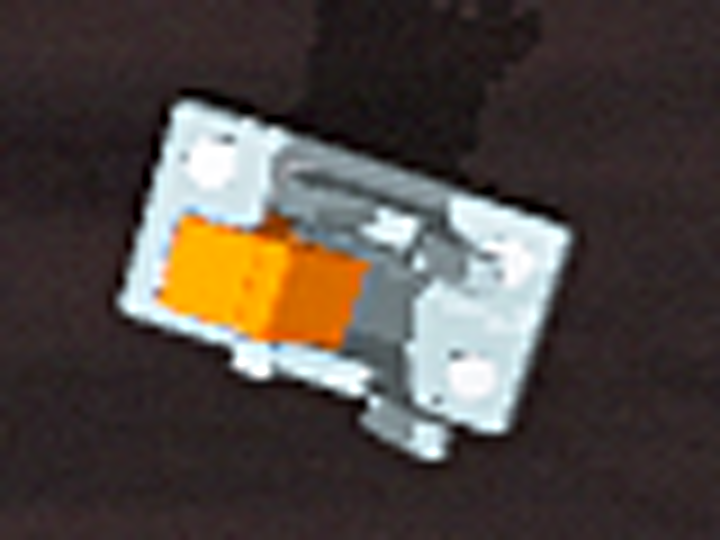

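The clip crop shows the base corners at crop (180,98), (575,230), (510,435) and (120,310). The jaw is on the left (+y) side and the tall tines on the right.

Emit:
move_arm([
  [-0.001,-0.13,0.035],
  [-0.001,-0.13,0.035],
  [-0.001,-0.13,0.035],
  [-0.001,-0.13,0.035],
  [-0.001,-0.13,0.035],
  [-0.001,-0.13,0.035],
  [-0.001,-0.13,0.035],
], grip=[1,1,1,1,1,1,1], twist=[-0.4,-0.4,-0.4,-0.4,-0.4,-0.4,-0.4])

```text
time: 2.45
tcp_pos: [435.5, 198.6, 111.1]
tcp_rot: [0.0, 1.0, -0.004, 0.0]
force: [-0.1, -0.4, 1.5]
gripper_width: 85.8
grasp_force: 0.0
```

```bash
python3 - <<'E'
from h import *
c=dict(np.load("w1.npz"))
P=[]
for u,v in((180,98),(575,230),(510,435),(120,310)):
    P.append(w(c,280+(u+.5)/9-.5,90+(v+.5)/9-.5,6)[:2])
P=np.array(P);a=P[0]+P[3]-P[1]-P[2];d=P[0]+P[1]-P[2]-P[3]
print(P.round(1),P.mean(0),np.linalg.norm(a)/2,np.linalg.norm(d)/2,"slot yaw",np.degrees(np.arctan2(a[1],a[0]))-90,np.degrees(np.arctan2(d[1],d[0])))
go([435,201,36],-0.5)
c=vision.read_camera("wrist");cv2.imwrite("pics/w2.png",c["color"]);np.savez("w2.npz",**c)
print(px(c,np.array([435,201,55])),px(c,np.array([478,201,55])),px(c,np.array([402,201,55])),px(c,np.array([575,201,0])))
E
```

```text
[[ 510.2 -297.6]
 [ 491.3 -357.8]
 [ 460.2 -348.5]
 [ 478.9 -287.8]] [ 485.14725148 -322.90915272] 63.29917760340981 32.61429865583579 slot yaw -17.301475187192366 -16.977464120007685
t 2.45 tcp [435.5 198.6 111.1] yaw -0.45 shift [-0.0006 -0.0024  0.0751] twist 0.05
[316.39052801 204.92246544] [315.65101655 151.00769565] [316.90206611 242.21662648] [315.05029844  21.70697003]
```

View pics/w2.png

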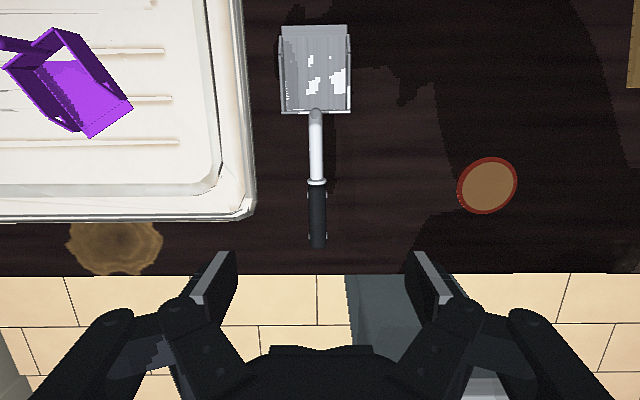

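The scoop grip runs from row 181 to 246 at column 317, which puts the scoop origin at about (476.5, 200) and the grip point at x≈431.5. I'll descend and grip.

Emit:
move_arm([
  [-0.004,-0.0015,0.03],
  [-0.004,-0.0015,0.06],
  [-0.004,-0.0015,0.075],
  [-0.004,-0.0015,0.075],
  [-0.004,-0.0015,0.075],
  [-0.004,-0.0015,0.075],
  [-0.004,-0.0015,0.075],
  [-0.004,-0.0015,0.075],
  [-0.004,-0.0015,0.075],
  [-0.004,-0.0015,0.075],
], grip=[1,1,1,1,-1,-1,-1,-1,-1,-1], twist=[0,0,0,0,0,0,0,0,0,0], newtons=60)

```text
time: 3.33
tcp_pos: [431.8, 201.9, 36.7]
tcp_rot: [-0.0, 1.0, -0.003, 0.001]
force: [0.1, 1.2, 0.1]
gripper_width: 12.8
grasp_force: 34.9
```

Emit:
move_arm([
  [0,0,0],
  [0,0,-0.02],
  [0,0,-0.04],
  [0,0,-0.05],
  [0,0,-0.05],
], grip=[-1,-1,-1,-1,-1], twist=[0,0,0,0,0])

```text
time: 3.75
tcp_pos: [433.1, 202.3, 88.4]
tcp_rot: [-0.001, 1.0, -0.003, 0.002]
force: [1.0, 0.2, -1.2]
gripper_width: 11.7
grasp_force: 59.3
```

```bash
python3 - <<'E'
from h import *
s=telemetry.observe();print(s["tcp_pos"],s["force"],s["wrist_torque"],s["grasp_force"],s["gripper_width"])
c=vision.read_camera("wrist");cv2.imwrite("pics/w3.png",c["color"])
E
```

```text
[433.12727098 202.34144923  88.42794197] [ 0.96977151  0.15952685 -1.22794005] [-0.05500536  0.05102568  0.06853696] 59.293068051338196 11.70398122433092
```

Emit:
move_arm([
  [0,0,0],
  [0,0,0],
  [0,0,0],
  [0,0,0],
], grip=[-1,-1,-1,-1], twist=[0,0,0,0], newtons=20)

```text
time: 4.13
tcp_pos: [430.4, 201.5, 84.9]
tcp_rot: [0.0, 1.0, -0.003, -0.001]
force: [0.4, 0.1, -1.0]
gripper_width: 11.9
grasp_force: 59.3
```

```bash
python3 - <<'E'
from h import *
s=telemetry.observe();print(s["tcp_pos"],s["force"],s["wrist_torque"],s["grasp_force"],s["gripper_width"])
c=vision.read_camera("wrist");d=vision.read_camera("scene")
print(px(d,np.array([530,200,100])))
a=cv2.imread("pics/w3.png")[0:300,220:420];b=c["color"][0:300,220:420]
cv2.imwrite("pics/ab.png",cv2.resize(np.hstack([a,b]),None,fx=2,fy=2))
E
```

```text
[430.43013311 201.45437936  84.90712714] [ 0.39694774  0.13219612 -1.00580557] [-0.01389268  0.10051777 -0.02536664] 59.29094195365906 11.938381516621797
[281.82219572 181.71401625]
```

View pics/ab.png

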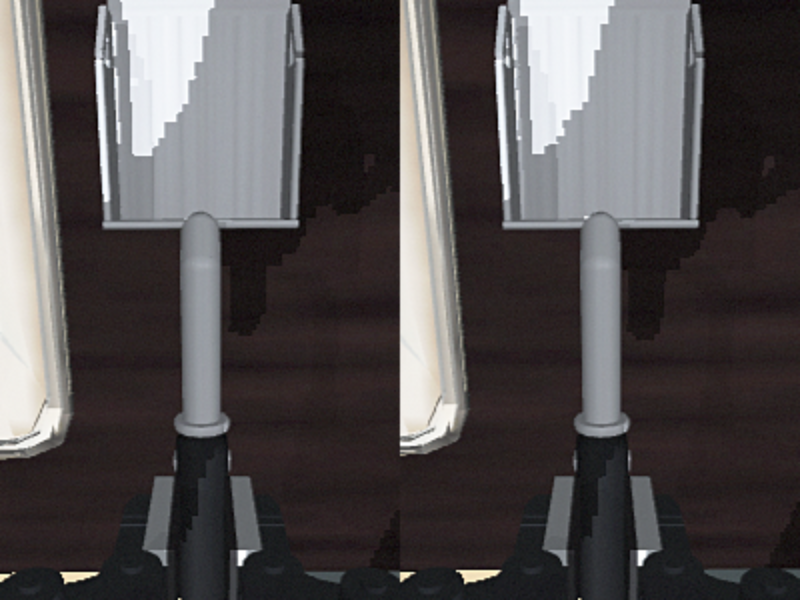

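Emit:
move_arm([
  [0,0,0.02],
  [0,0,0.03],
  [0,0,0.03],
  [0,0,0.03],
  [0,0,0.03],
  [0,0,0.03],
], grip=[-1,-1,-1,-0.74,-0.74,-0.74], twist=[0,0,0,0,0,0], newtons=20)

```text
time: 4.73
tcp_pos: [431.8, 201.8, 56.7]
tcp_rot: [-0.0, 1.0, -0.003, 0.001]
force: [-0.7, -0.7, -1.2]
gripper_width: 11.3
grasp_force: 59.3
```

```bash
cat >> h.py <<'E'
def st():
    s=telemetry.observe();print(round(s["time"],2),s["tcp_pos"].round(1),"yaw",np.degrees(yaw(s)).round(2),"F",s["force"].round(1),"T",s["wrist_torque"].round(3),"g",round(s["grasp_force"],1),round(s["gripper_width"],2))
def panback(c):
    """row of pan's back wall / lip edges in wrist image along col 300..: print vertical gradient peaks"""
    g=cv2.cvtColor(c["color"],cv2.COLOR_BGR2GRAY).astype(float)
    col=g[:230,296:306].mean(1);d=np.diff(col);i=[k for k in np.argsort(-abs(d))[:8]];print(sorted((int(k),int(d[k])) for k in i))
E
python3 - <<'E'
from h import *
st();panback({"color":cv2.imread("pics/w3.png")});panback(vision.read_camera("wrist"))
E
```

```text
4.73 [431.8 201.8  56.7] yaw -0.38 F [-0.7 -0.7 -1.2] T [0.002 0.149 0.006] g 59.3 11.27
[(60, -36), (68, -29), (72, -19), (108, -28), (110, 44), (112, -30), (113, -83), (114, -30)]
[(62, -29), (70, -29), (74, -22), (108, -30), (110, 43), (112, -27), (113, -87), (114, -45)]
```

Emit:
move_arm([
  [0,0,0],
  [0,0,0],
  [0,0,0],
], grip=[-0.7,-0.7,-0.7], twist=[0,0,0], newtons=20)

```text
time: 5.03
tcp_pos: [431.4, 201.7, 56.3]
tcp_rot: [-0.0, 1.0, -0.003, 0.0]
force: [0.1, -1.1, -2.3]
gripper_width: 13.0
grasp_force: 27.3
```

```bash
python3 - <<'E'
from h import *
st();panback(vision.read_camera("wrist"))
E
```

```text
5.03 [431.4 201.7  56.3] yaw -0.38 F [ 0.1 -1.1 -2.3] T [-0.005  0.129  0.02 ] g 27.3 13.02
[(61, -40), (73, -52), (108, -17), (109, -24), (110, 48), (112, -30), (113, -82), (114, -50)]
```

Emit:
move_arm([
  [0,0,0],
  [0,0,0],
  [0,0,0],
], grip=[-0.68,-0.68,-0.68], twist=[0,0,0])

```text
time: 5.33
tcp_pos: [431.3, 201.7, 56.1]
tcp_rot: [-0.0, 1.0, -0.003, 0.0]
force: [0.3, -0.0, -0.4]
gripper_width: 13.6
grasp_force: 7.6
```

```bash
python3 - <<'E'
from h import *
st();panback(vision.read_camera("wrist"))
E
```

```text
5.33 [431.3 201.7  56.1] yaw -0.38 F [ 0.3 -0.  -0.4] T [ 0.018  0.032 -0.085] g 7.6 13.57
[(14, -22), (15, 216), (16, 31), (62, -77), (119, 35), (122, -121), (124, -57), (131, 13)]
```

At a grip of -0.68 the pads hold with about 8 N and the nose sags, which gives a way to tip the scoop. I'll level it on the worktop, regrip firmly and lift.

Emit:
move_arm([
  [0,0,0.01],
  [0,0,0.019],
  [0,0,0.019],
  [0,0,0.019],
  [0,0,0.019],
  [0,0,0.019],
  [0,0,0.019],
  [0,0,0.019],
], grip=[-0.68,-0.68,-0.68,-1,-1,-1,-1,-1], twist=[0,0,0,0,0,0,0,0], newtons=60)

```text
time: 6.05
tcp_pos: [431.2, 201.7, 37.1]
tcp_rot: [-0.0, 1.0, -0.003, 0.0]
force: [-0.3, 0.2, -1.4]
gripper_width: 11.5
grasp_force: 59.4
```

```bash
python3 - <<'E'
from h import *
st();c=vision.read_camera("wrist");panback(c)
cv2.imwrite("pics/w5.png",c["color"])
A=np.radians(12.95);X=np.array([np.cos(A),np.sin(A)])
p=np.array([616.4,-88])+X*(-148)
go([*p,130],12.95); go([431,201,130],0)
E
```

```text
6.05 [431.2 201.7  37.1] yaw -0.38 F [-0.3  0.2 -1.4] T [0.022 0.111 0.003] g 59.4 11.52
[(60, -37), (64, -33), (106, -62), (107, -30), (108, 93), (110, -25), (111, -27), (112, -101)]
t 6.1 tcp [431.3 201.7  37.1] yaw -0.38 shift [ 0.0431  0.3226 -0.0929] twist -13.33
t 6.1 tcp [431.3 201.7  37.1] yaw -0.38 shift [-0.0002  0.0007 -0.0929] twist -0.38
```

Emit:
move_arm([
  [0,0,-0.03],
  [0,0,-0.06],
  [0,0.03,-0.093],
  [0.043,0.323,-0.093],
  [0.043,0.323,-0.093],
  [0.043,0.323,-0.093],
  [0.043,0.323,-0.093],
  [0.043,0.323,-0.093],
  [0.043,0.323,-0.093],
  [0.043,0.323,-0.093],
], grip=[-1,-1,-1,-1,-1,-1,-1,-1,-1,-1], twist=[0,0,0,-13.3,-13.3,-13.3,-13.3,-13.3,-13.3,-13.3])

```text
time: 6.93
tcp_pos: [469.3, -104.5, 130.2]
tcp_rot: [0.0, 0.994, 0.112, 0.0]
force: [1.4, -0.9, -1.6]
gripper_width: 11.9
grasp_force: 59.4
```

```bash
python3 - <<'E'
from h import *
A=np.radians(12.95);X=np.array([np.cos(A),np.sin(A)])
p=np.array([616.4,-88])+X*(-148)
go([*p,110],12.95)
E
```

```text
t 6.9333 tcp [ 469.3 -104.5  130.2] yaw 12.92 shift [-0.001   0.0169  0.0202] twist -0.03
```

Emit:
move_arm([
  [0,0,0.02],
  [0,0,0.02],
  [0,0,0.02],
  [0,0,0.02],
], grip=[-1,-1,-1,-1], twist=[0,0,0,0])

```text
time: 7.27
tcp_pos: [469.1, -101.5, 109.9]
tcp_rot: [-0.0, 0.994, 0.113, -0.0]
force: [0.1, 0.6, -1.2]
gripper_width: 11.6
grasp_force: 59.4
```

```bash
python3 - <<'E'
from h import *
A=np.radians(12.95);X=np.array([np.cos(A),np.sin(A)])
p=np.array([616.4,-88])+X*(-148)
go([*p,110],12.95)
c=vision.read_camera("wrist");cv2.imwrite("pics/w6.png",c["color"]);np.savez("w6.npz",**c);st()
Y=np.array([-X[1],X[0]])
for a,b,z in((89,37,32),(89,-37,32),(-89,37,12),(-89,-37,12)): print((a,b),px(c,np.append(np.array([616.4,-88])+X*a+Y*b,z)).round(1))
E
```

```text
t 7.2667 tcp [ 469.1 -101.5  109.9] yaw 12.96 shift [-0.0014  0.0198 -0.0001] twist 0.01
7.32 [ 469.6 -101.4  110.3] yaw 13.01 F [ 0.7 -0.6 -0.5] T [0.043 0.108 0.099] g 59.4 11.78
(89, 37) [ 291.1 -171.1]
(89, -37) [ 412.5 -171.1]
(-89, 37) [299.9 124.8]
(-89, -37) [385.3 124.8]
```

View pics/w6.png

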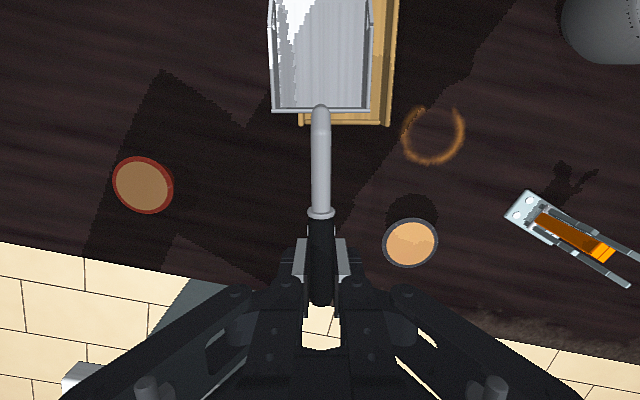

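The tray's near corners are at (299,125) and (390,124), matching the prediction. The scoop is centred on the tool at column 320. I'll shift over the tray axis and lower.

Emit:
move_arm([
  [-0.0015,0.0198,0],
  [-0.0015,0.0198,0],
  [-0.0015,0.0198,0.025],
  [-0.0015,0.0198,0.05],
  [-0.0015,0.0198,0.065],
  [-0.0015,0.0198,0.068],
  [-0.0015,0.0198,0.068],
], grip=[-1,-1,-1,-1,-1,-1,-1], twist=[0,0,0,0,0,0,0])

```text
time: 7.9
tcp_pos: [471.8, -120.7, 41.4]
tcp_rot: [-0.001, 0.994, 0.113, -0.001]
force: [-0.8, 0.2, -0.3]
gripper_width: 11.6
grasp_force: 59.4
```

```bash
python3 - <<'E'
from h import *
A=np.radians(12.95);X=np.array([np.cos(A),np.sin(A)])
p=np.array([616.4,-88])+X*(-148)
st();go([*p,42],12.95)
c=vision.read_camera("wrist");panback(c)
d=vision.read_camera("top");cv2.imwrite("pics/crop2.png",cv2.resize(d["color"][150:250,320:470],None,fx=5,fy=5,interpolation=cv2.INTER_CUBIC))
E
```

```text
7.9 [ 471.8 -120.7   41.4] yaw 13.0 F [-0.8  0.2 -0.3] T [ 0.032  0.178 -0.002] g 59.4 11.55
t 7.9 tcp [ 471.8 -120.7   41.4] yaw 13.0 shift [ 0.0002  0.0005 -0.0006] twist 0.05
[(106, -60), (107, -49), (108, 104), (111, -44), (113, 38), (123, -78), (124, 43), (130, -123)]
```

View pics/crop2.png

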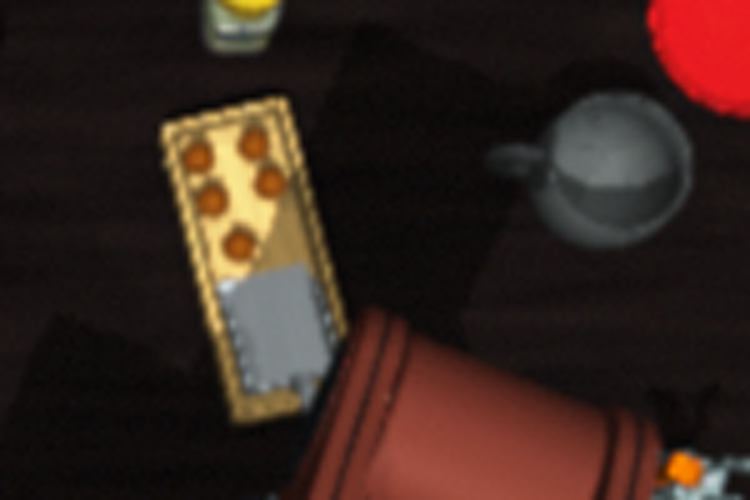

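The pan sits inside the tray, with its lip just short of the first nut. I'll push slowly forward.

Emit:
move_arm([
  [0.005,0.0003,0.001],
  [0.012,0.0003,0.001],
  [0.019,0.0003,0.001],
  [0.026,0.0003,0.001],
  [0.033,0.0003,0.001],
  [0.04,0.0003,0.001],
  [0.047,0.0003,0.001],
  [0.054,0.0003,0.001],
  [0.061,0.0003,0.001],
  [0.068,0.0003,0.001],
], grip=[-1,-1,-1,-1,-1,-1,-1,-1,-1,-1], twist=[0,0,0,0,0,0,0,0,0,0])

```text
time: 8.83
tcp_pos: [538.1, -107.0, 40.4]
tcp_rot: [-0.0, 0.994, 0.113, -0.001]
force: [-0.9, -1.3, 0.2]
gripper_width: 11.3
grasp_force: 59.5
```

```bash
cat >> h.py <<'E'
T0=np.array([616.4,-88,0]);_a=np.radians(12.95)
TR=np.array([[np.cos(_a),-np.sin(_a),0],[np.sin(_a),np.cos(_a),0],[0,0,1]])
def nuts():
    c=vision.read_camera("top");hsv=cv2.cvtColor(c["color"],cv2.COLOR_BGR2HSV)
    m=cv2.inRange(hsv,(4,120,50),(14,255,200));m[:160]=0;m[250:]=0;m[:,:340]=0;m[:,470:]=0
    n,_,S,C=cv2.connectedComponentsWithStats(m)
    for i in range(1,n):
        if S[i,4]>5: print("nut",C[i].round(1),S[i,4],"tray",(TR.T@(w(c,*C[i],17)-T0)).round(1))
    return c
E
python3 - <<'E'
from h import *
st();s=telemetry.observe();print("tray frame tcp",TR.T@(s["tcp_pos"]-T0));nuts()
E
```

```text
8.83 [ 538.1 -107.    40.4] yaw 12.93 F [-0.9 -1.3  0.2] T [-0.304  0.218 -0.118] g 59.5 11.33
tray frame tcp [-80.52017274  -0.96784115  40.40520456]
nut [365.  181.1] 142 tray [64.8  3.7 17. ]
nut [403.3 214.3] 2983 tray [-57.5 -80.2  17. ]
nut [454.3 243.6] 29 tray [-173.9 -200.1   17. ]
```

Emit:
move_arm([
  [0.006,0,0],
  [0.011,0,0],
  [0.015,0,0],
  [0.015,0,0],
  [0.015,0,0],
], grip=[-1,-1,-1,-1,-1], twist=[0,0,0,0,0])

```text
time: 9.3
tcp_pos: [553.4, -103.5, 40.6]
tcp_rot: [-0.0, 0.994, 0.113, -0.0]
force: [-0.6, 0.9, -0.9]
gripper_width: 11.3
grasp_force: 59.3
```

```bash
python3 - <<'E'
from h import *
st();s=telemetry.observe();print("tray frame tcp",TR.T@(s["tcp_pos"]-T0))
d=vision.read_camera("top")["color"][160:230,330:420];c=vision.read_camera("wrist");panback(c)
a=cv2.resize(d,None,fx=4,fy=4,interpolation=cv2.INTER_CUBIC);b=cv2.resize(c["color"][:140,220:420],(400,280))
cv2.imwrite("pics/m1.png",np.hstack([a,b]))
E
```

```text
9.3 [ 553.4 -103.5   40.6] yaw 12.92 F [-0.6  0.9 -0.9] T [-0.015  0.216 -0.004] g 59.3 11.32
tray frame tcp [-64.91198605  -1.02689872  40.62757754]
[(13, -78), (54, 87), (55, 52), (107, -93), (108, 51), (109, 47), (112, -80), (113, 79)]
```

View pics/m1.png

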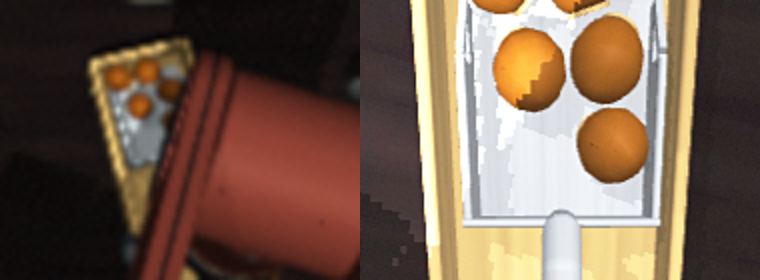

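Four or five nuts lie in the pan: three are clearly inside at crop (528,70), (607,60) and (613,145), and two are at the lip. I'll tilt the nose up by pressing the heel on the tray floor with a lighter grip.

Emit:
move_arm([
  [0,0,0],
  [0,0,0.003],
  [-0.001,0,0.006],
  [-0.001,0,0.009],
  [-0.002,0,0.012],
  [-0.002,0,0.015],
  [-0.002,0,0.016],
  [-0.002,0,0.016],
  [-0.002,0,0.016],
  [-0.002,0,0.016],
], grip=[-0.71,-0.71,-0.71,-0.71,-0.71,-0.71,-0.71,-1,-1,-1], twist=[0,0,0,0,0,0,0,0,0,0])

```text
time: 10.23
tcp_pos: [552.2, -104.4, 25.5]
tcp_rot: [0.0, 0.994, 0.112, 0.001]
force: [-0.7, -0.4, 4.6]
gripper_width: 11.9
grasp_force: 58.6
```

```bash
cat >> h.py <<'E'
def wnuts(c=None,thr=60):
    c=c or vision.read_camera("wrist");hsv=cv2.cvtColor(c["color"],cv2.COLOR_BGR2HSV)
    m=cv2.inRange(hsv,(5,150,60),(16,255,255));m[:,:230]=0;m[:,410:]=0;m[230:]=0
    n,_,S,C=cv2.connectedComponentsWithStats(m)
    for i in range(1,n):
        if S[i,4]>thr: print(" wnut c",C[i].round(0),"box",S[i])
E
python3 - <<'E'
from h import *
st();c=vision.read_camera("wrist");panback(c);wnuts({"color":cv2.imread("pics/w6.png")});print();wnuts(c);cv2.imwrite("pics/w7.png",c["color"])
E
```

```text
10.23 [ 552.2 -104.4   25.5] yaw 12.91 F [-0.7 -0.4  4.6] T [ 0.01  -0.062 -0.01 ] g 58.6 11.93
[(36, -37), (46, 45), (47, 40), (49, -55), (50, -62), (97, 78), (101, -88), (102, 97)]

 wnut c [290.  30.] box [271   1  41  49 617]
 wnut c [346.  48.] box [ 325    1   43   93 2742]
 wnut c [305.  66.] box [284  50  38  42 795]
```

Emit:
move_arm([
  [-0.001,0,0],
  [-0.002,0,-0.003],
  [-0.002,0,-0.01],
  [-0.002,0,-0.02],
  [-0.002,0,-0.03],
  [-0.002,0,-0.04],
  [-0.002,0,-0.05],
  [-0.002,0,-0.056],
  [-0.002,0,-0.06],
  [-0.002,0,-0.06],
], grip=[-1,-1,-1,-1,-1,-1,-1,-1,-1,-1], twist=[0,0,0,0,0,0,0,0,0,0], newtons=100)

```text
time: 11.12
tcp_pos: [550.2, -104.9, 86.2]
tcp_rot: [0.0, 0.994, 0.113, 0.001]
force: [0.7, -0.7, -1.5]
gripper_width: 10.2
grasp_force: 98.1
```

```bash
python3 - <<'E'
from h import *
st();c=vision.read_camera("wrist");panback(c);wnuts(c);cv2.imwrite("pics/w8.png",c["color"])
c=vision.read_camera("top")
m=cv2.inRange(cv2.cvtColor(c["color"],cv2.COLOR_BGR2HSV),(5,150,60),(16,255,255))
n,_,S,C=cv2.connectedComponentsWithStats(m[155:240,335:400])
print(S[1:].tolist())
go([510,-237,169],-17.2)
E
```

```text
11.12 [ 550.2 -104.9   86.2] yaw 12.92 F [ 0.7 -0.7 -1.5] T [-0.065  0.128 -0.021] g 98.1 10.24
[(52, 52), (55, -71), (94, -54), (103, -94), (104, 106), (210, -86), (213, 68), (217, -182)]
 wnut c [333.   2.] box [319   0  28   7 143]
 wnut c [292.  35.] box [273   9  40  46 714]
 wnut c [345.  53.] box [ 325    9   41   88 2497]
 wnut c [306.  71.] box [285  56  37  40 714]
 wnut c [387. 207.] box [379 199  19  20  88]
[[49, 16, 3, 2, 5], [33, 18, 10, 12, 49], [53, 18, 4, 5, 10], [48, 21, 1, 3, 3], [52, 21, 13, 12, 43], [46, 25, 1, 1, 1], [28, 27, 6, 6, 28], [50, 26, 1, 1, 1], [44, 29, 1, 1, 1], [46, 28, 1, 1, 1], [43, 31, 3, 4, 6], [52, 31, 13, 22, 124], [32, 34, 5, 4, 11], [64, 35, 1, 1, 1], [42, 36, 2, 1, 2], [41, 38, 3, 2, 5], [45, 40, 1, 1, 1], [40, 45, 1, 1, 1], [45, 45, 1, 1, 1], [50, 44, 1, 1, 1], [41, 47, 1, 1, 1], [49, 46, 1, 1, 1], [51, 47, 1, 2, 2], [39, 48, 1, 1, 1], [39, 50, 1, 1, 1], [48, 50, 5, 14, 23], [54, 51, 2, 2, 3], [39, 52, 1, 1, 1], [38, 54, 2, 3, 4], [47, 54, 3, 4, 6], [54, 55, 1, 2, 2], [56, 55, 4, 3, 6], [61, 55, 4, 3, 5], [64, 54, 1, 1, 1], [34, 57, 1, 1, 1], [43, 56, 2, 2, 2], [37, 59, 1, 1, 1], [39, 59, 1, 1, 1], [46, 59, 1, 1, 1], [54, 58, 1, 1, 1], [56, 59, 1, 1, 1], [59, 58, 4, 3, 4], [33, 61, 1, 1, 1], [46, 61, 1, 1, 1], [54, 61, 1, 1, 1], [57, 61, 1, 1, 1], [59, 61, 5, 3, 7], [39, 62, 2, 2, 2], [43, 62, 1, 1, 1], [45, 63, 2, 2, 3], [54, 63, 2, 1, 2], [57, 63, 1, 2, 2], [54, 65, 1, 1, 1], [59, 65, 1, 1, 1], [43, 66, 2, 2, 2], [56, 66, 2, 3, 4], [63, 67, 1, 2, 2], [40, 69, 1, 1, 1], [59, 68, 1, 1, 1], [42, 70, 3, 9, 11], [32, 73, 3, 3, 3], [63, 75, 1, 2, 2], [31, 78, 1, 1, 1], [32, 81, 1, 1, 1], [40, 80, 1, 1, 1]]
t 11.2167 tcp [ 549.3 -104.6   84.7] yaw 12.92 shift [-0.0679  0.1203 -0.0843] twist 30.12
```

Emit:
move_arm([
  [-0.002,0.003,-0.002],
  [-0.006,0.011,-0.008],
  [-0.014,0.025,-0.018],
  [-0.024,0.043,-0.03],
  [-0.036,0.063,-0.044],
  [-0.047,0.083,-0.058],
  [-0.057,0.1,-0.07],
  [-0.063,0.112,-0.078],
  [-0.067,0.118,-0.083],
  [-0.068,0.12,-0.085],
], grip=[-1,-1,-1,-1,-1,-1,-1,-1,-1,-1], twist=[1,4,8,12,16,20,24,27,29.5,30.1])

```text
time: 12.05
tcp_pos: [509.5, -238.5, 170.4]
tcp_rot: [0.0, 0.988, -0.152, 0.0]
force: [0.4, -0.4, -1.2]
gripper_width: 10.2
grasp_force: 98.2
```

Emit:
move_arm([
  [0,0,0],
  [0,0,0],
  [0,0,0],
], grip=[-1,-1,-1], twist=[0,0,0])

```text
time: 12.3
tcp_pos: [509.6, -235.9, 168.8]
tcp_rot: [-0.0, 0.989, -0.149, -0.001]
force: [0.5, -0.1, -1.7]
gripper_width: 9.6
grasp_force: 98.2
```

```bash
cat >> h.py <<'E'
def tnuts(thr=15):
    "brown blobs in top view, with tray frame position"
    c=vision.read_camera("top");h=cv2.GaussianBlur(c["color"],(3,3),0)
    m=cv2.inRange(cv2.cvtColor(h,cv2.COLOR_BGR2HSV),(4,140,50),(14,255,220));m[:160]=0;m[255:]=0;m[:,:340]=0;m[:,465:]=0
    n,_,S,C=cv2.connectedComponentsWithStats(m)
    for i in range(1,n):
        if S[i,4]>thr: print(" top",C[i].round(0),S[i,2:5],"tray",(TR.T@(w(c,*C[i],17)-T0)).round(0)[:2])
    return c
E
python3 - <<'E'
from h import *
st();c=vision.read_camera("wrist");panback(c);wnuts(c);cv2.imwrite("pics/w9.png",c["color"]);np.savez("w9.npz",**c)
d=tnuts();cv2.imwrite("pics/t9.png",d["color"]);go([510,-237,169],-17.2)
E
```

```text
12.3 [ 509.6 -235.9  168.8] yaw -17.11 F [ 0.5 -0.1 -1.7] T [0.1   0.216 0.025] g 98.2 9.61
[(53, 46), (55, -40), (93, -39), (94, 51), (103, -47), (104, -88), (221, 61), (225, 100)]
 wnut c [307.  30.] box [ 288    8   41   46 1397]
 wnut c [349.  31.] box [ 331    8   39   45 1347]
 wnut c [348.  76.] box [ 330   55   37   42 1194]
 wnut c [309.  71.] box [288  56  37  39 638]
 wnut c [294. 154.] box [283 136  17  37 142]
 wnut c [397. 179.] box [388 168  22  30 238]
 top [456. 185.] [ 7  7 34] tray [ -10. -255.]
 top [451. 195.] [ 16  17 115] tray [ -36. -230.]
 top [457. 238.] [ 21  42 379] tray [-161. -211.]
 top [414. 232.] [ 7 10 35] tray [-115.  -95.]
t 12.4 tcp [ 509.8 -235.9  169. ] yaw -17.1 shift [0.0005 0.001  0.    ] twist 0.1
```

```bash
python3 - <<'E'
import cv2,numpy as np
i=cv2.imread("pics/t9.png");h=cv2.cvtColor(i,cv2.COLOR_BGR2HSV)
def asc(r0,r1,c0,c1):
    for r in range(r0,r1):
        s=""
        for c in range(c0,c1):
            H,S,V=h[r,c]; s+= "#" if (4<=H<=14 and S>140 and V>50) else "+" if (14<H<30 and S>60) else "r" if (H<4 or H>172) and S>100 and V>40 else "." if V<40 else "w" if V>150 else "o"
        print(s)
asc(168,208,432,475);print();asc(166,200,348,395)
E
```

```text
.........................rrrrrrrrrrrrrrrrrr
.........................rrrrrrrrrrrrrrrrrr
......................+...rrrrrrrrrrrrrrrrr
............................rrrrrrrrrrrrrrr
..............................rrrrrrrrrrrrr
................................rrrrrrrrrrr
o..........................................
oo..o......................................
ooooo..ooooo...............................
ooooooooooooooo............................
ooooooooooooooooooo........................
oooooooooooooooooooooo...o.................
oooooooooooooooooooooooooo.................
ooooooooooooooooooooooooooo................
ooooooooooooooooooooooo####oo..............
oooooooooooooooooooooo#####ooo.............
ooooooooooooooooooooo#######o..............
ooooooooooooooooooooo#######oo.............
ooooooooooooooooooooo#######oo.............
oooooooooooooooooooooo#####ooo............o
oooooooooooo####ooooooo##ooooo............#
ooooooooooo######+ooooo+oooooo............r
oooooooooo#######ooooo##+ooooo...........##
.ooooooooo########oo#####+oooo..........r##
..oooooooo################oooo..........###

[... 1592 characters left out ...]
++++++++++++++++............
......+++++++++++++++++++++++++++++............
.....++++++++++++++++++++++++++++++.........+..
......+++++++++++++++++++++++++++++............
......+++++++++++++++++++++++++++++..........+.
......++++++++++++++++++++++++++++++...........
.......+++++++++++++++++++++++++++++...........
.......+++++++++++++++++++++++++++++...........
.......++++++++++++++++++++++++++++++.....+....
........+++++++++++++++++++++++++++++.....+...+
........+++++++++++++++++++++++++++++.......+..
........++++++++++++++++++++++++++++++.....+.+.
........++++++++++++++++++++++++++++++.......++
........o+++++++++++++++++++++++++++++......+..
.........+++++++++++++++++++++++++++++...+.....
```

All five nuts are in the scoop and the tray is empty. I'll ease the grip over the cup to let the nose sag in steps.

Emit:
move_arm([
  [0,0,0],
  [0,0,0],
  [0,0,0],
  [0,0,0],
  [0,0,0],
  [0,0,0],
], grip=[-0.7,-0.7,-0.69,-0.69,-0.76,-0.76], twist=[0,0,0,0,0,0], newtons=60)

```text
time: 12.9
tcp_pos: [510.0, -236.8, 169.8]
tcp_rot: [0.0, 0.989, -0.149, -0.0]
force: [0.1, 0.2, -1.2]
gripper_width: 11.7
grasp_force: 58.6
```

```bash
cat >> h.py <<'E'
def asc(i,r0,r1,c0,c1,k=1):
    h=cv2.cvtColor(i,cv2.COLOR_BGR2HSV)
    for r in range(r0,r1,k):
        s=""
        for c in range(c0,c1,k):
            H,S,V=h[r,c]; s+= "#" if (4<=H<=14 and S>140 and V>50) else "+" if (14<H<30 and S>60) else "r" if (H<4 or H>172) and S>100 and V>40 else "." if V<40 else "w" if V>150 else "o"
        print(s)
E
python3 - <<'E'
from h import *
st();c=vision.read_camera("wrist");panback(c);wnuts(c)
asc(vision.read_camera("top")["color"],168,208,432,475)
E
```

```text
12.9 [ 510.  -236.8  169.8] yaw -17.18 F [ 0.1  0.2 -1.2] T [0.105 0.157 0.016] g 58.6 11.71
[(77, 45), (100, -63), (103, 79), (107, 44), (110, -84), (111, -54), (221, 54), (225, 111)]
 wnut c [348.   8.] box [330   0  38  20 551]
 wnut c [308.  44.] box [ 290   24   38   40 1160]
 wnut c [347.  44.] box [ 329   24   37   42 1145]
 wnut c [346.  86.] box [ 329   67   35   39 1030]
 wnut c [309.  83.] box [290  68  34  36 544]
 wnut c [293. 155.] box [284 137  16  37 151]
 wnut c [397. 179.] box [388 168  22  29 235]
........................orrrrrrrrrrrrrrrrrr
.........................rrrrrrrrrrrrrrrrrr
..........................rrrrrrrrrrrrrrrrr
............................rrrrrrrrrrrrrrr
..............................rrrrrrrrrrrrr
................................rrrrrrrrrrr
o....................................o.....
o..oo......................................
ooooooo....................................
oooooooooo.................................
oooooooooooo...............................
ooooooooooooooooo........o.................
ooooooooooooooooo........o.................
oooooo
[... 481 characters left out ...]
oooooo#######ooooo#++ooooo............##
..ooooooo########+o####o+ooo............###
..ooooooo#######o#######oooo...........####
..oooooooo######o########ooo...........##r#
..oooooooo####ooo#######oooo..........r##r#
..oooooooooooooooo######oooo.........o##o##
..ooooooo###oooooo#####oooo..........###o##
..ooooo#++++ooooo+###oooooo..........r#o###
.oooooo++++++ooo+###ooooooo.........r#rr###
.oooooo++++++ooo#####ooooo.........r#r.####
.oooooo++++++ooo######ooo.........o#r.r####
oooooooo++++oooo######oo..........##..#####
.oooooooo++oooooo######o.........o#o.o#####
...ooooooooooooooo####o.........o#o..######
......ooooooooooooo###o.........oo..r######
.........ooooooooooooo.........ooo..r#####r
```

Emit:
move_arm([
  [0,0,0],
  [0,0,0],
  [0,0,0],
  [0,0,0],
  [0,0,0],
  [0,0,0],
], grip=[-0.7,-0.7,-0.69,-0.69,-0.76,-0.76], twist=[0,0,0,0,0,0], newtons=60)

```text
time: 13.5
tcp_pos: [510.0, -236.8, 169.8]
tcp_rot: [-0.0, 0.989, -0.149, -0.0]
force: [0.3, -0.9, -3.0]
gripper_width: 11.7
grasp_force: 58.6
```

```bash
python3 - <<'E'
from h import *
st();c=vision.read_camera("wrist");panback(c);wnuts(c)
asc(vision.read_camera("top")["color"],172,208,432,475)
E
```

```text
13.5 [ 510.  -236.8  169.8] yaw -17.18 F [ 0.3 -0.9 -3. ] T [ 0.032  0.142 -0.029] g 58.6 11.72
[(69, 38), (73, -37), (102, -42), (103, -49), (108, 64), (115, -113), (221, 54), (225, 115)]
 wnut c [347.  12.] box [330   0  35  29 844]
 wnut c [309.  51.] box [ 291   32   36   38 1050]
 wnut c [346.  51.] box [ 328   32   36   40 1056]
 wnut c [345.  91.] box [329  73  34  37 944]
 wnut c [309.  90.] box [291  74  33  34 495]
 wnut c [293. 155.] box [284 137  15  37 149]
 wnut c [252. 157.] box [249 146   8  26  62]
 wnut c [397. 179.] box [387 168  23  30 241]
..............................rrrrrrrrrrrrr
................................rrrrrrrrrrr
o..........................................
oo.........................................
ooooooo....................................
oooooooooo.................................
oooooooooooo...............................
ooooooooooooooooo........o.................
ooooooooooooooooo........o.................
oooooooooooooooooo.................+.......
ooooooooooooooooooo........................
ooooooooooooooooooo......o.................
ooooo
[... 350 characters left out ...]
ooooooo####oooooo##ooooo..............##
..oooooo#######+ooo##++oooo.............#r#
..oooooo#######+oo####+oooo............r###
..oooooo###############+ooo............r#r#
.oooooooo##############oooo...........r####
.oooooooo####ooo########ooo..........r##o##
.oooooooooooooooo######oooo..........###o##
.ooooooo+++oooooo#####oooo..........o##o###
.oooooo+++++oooo+###oooooo..........##rr###
oooooo++++++ooooo##ooooooo.........oro.####
oooooo++++++oooo####oooooo........o#o.r####
oooooo#+++++ooo######oooo.........r#r.#####
ooooooo++++ooooo#####oooo........o#o.r#####
ooooooooooooooooo#####oo........r#o..######
ooooooooooooooooo#####o.........oo..r######
..oooooooooooooooo###o.........roo..######o
```

Emit:
move_arm([
  [0,0,0],
  [0,0,0],
  [0,0,0],
  [0,0,0],
  [0,0,0],
  [0,0,0],
  [0,0,0],
  [0,0,0],
], grip=[-0.7,-0.69,-0.69,-0.69,-0.69,-0.69,-0.76,-0.76], twist=[0,0,0,0,0,0,0,0])

```text
time: 14.27
tcp_pos: [510.1, -236.9, 169.9]
tcp_rot: [0.0, 0.989, -0.149, 0.0]
force: [0.0, -0.2, -1.6]
gripper_width: 11.4
grasp_force: 58.6
```

```bash
python3 - <<'E'
from h import *
st();c=vision.read_camera("wrist");panback(c);wnuts(c)
asc(vision.read_camera("top")["color"],172,208,432,475)
E
```

```text
14.27 [ 510.1 -236.9  169.9] yaw -17.18 F [ 0.  -0.2 -1.6] T [0.035 0.064 0.055] g 58.6 11.35
[(42, 122), (132, -41), (133, -93), (139, -41), (221, 45), (222, 27), (225, 103), (226, 32)]
 wnut c [322.   9.] box [ 295    0   58   23 1023]
 wnut c [294. 155.] box [283 140  17  34 142]
 wnut c [397. 179.] box [387 168  23  30 239]
..............................rrrrrrrrrrrrr
................................rrrrrrrrrrr
o..........................................
o..oo......................................
oooooo.....................................
ooooooooooo................................
oooooooooooo...............................
ooooooooooooooooo........o.................
ooo####ooooooooooo.......o.................
ooo#####oooo+###oo.........................
ooo##############oo........................
o+o###############o........................
oo###########+####o.....oo.................
o############++###o.....ooo................
o####+#######++###......oo.................
oo###+#o#####+##o.......oo.................
+o#####o######oo........oo.................
oo####oooo###ooo.......oo.................o
.oooooo+oo##oooo.......oo.................r
oooooooooooooooo..o......................r#
oooooooooooooooooo.......................##
ooooooooooooooooo.......................r#r
ooooooooooooooooo......................o###
oooooooooooooooooo.....................##r#
oooooooooooooooooooo..................o##o#
ooooooooooooooooooooo................r##o##
oooooooooooooooooooooo...............r##or#
oooooooooooooooooooooo..............o##o###
ooooooooooooooooooooooo.............r#oo###
ooooooooooooooooooooooo............rro.####
ooooooooooooooooooooooo...........o#o.o####
ooooooooooooooooooooooo...........r#o.#####
ooooooooooooooooooooooo..........r#r.o#####
oooooooooooooooooooooo..........roo..######
oooooooooooooooooooooo..........oo..o######
oooooooooooooooooooooo.........ooo..r######
```

The pan has emptied and a brown cluster shows inside the cup. I'll back off and check for strays.

Emit:
move_arm([
  [-0.005,0,-0.01],
  [-0.02,0,-0.02],
  [-0.05,0,-0.02],
  [-0.08,0,-0.02],
  [-0.1,0,-0.02],
  [-0.1,0,-0.02],
  [-0.1,0,-0.02],
], grip=[-0.76,-0.76,-0.76,-0.76,-0.76,-0.76,-0.76], twist=[0,0,0,0,0,0,0])

```text
time: 14.95
tcp_pos: [414.3, -207.4, 190.9]
tcp_rot: [0.0, 0.989, -0.15, 0.001]
force: [0.1, 0.1, -0.8]
gripper_width: 11.3
grasp_force: 58.7
```

```bash
python3 - <<'E'
from h import *
st();d=vision.read_camera("top");asc(d["color"],165,206,415,475)
w0=cv2.imread("pics/top0.png");df=cv2.absdiff(w0,d["color"]).max(2)
m=((df>60)*255).astype(np.uint8);n,_,S,C=cv2.connectedComponentsWithStats(m)
for i in range(1,n):
    if S[i,4]>8: print(S[i],C[i].round(0))
c=vision.read_camera("wrist");wnuts(c)
go([431.5,201,150],0)
E
```

```text
14.95 [ 414.3 -207.4  190.9] yaw -17.22 F [ 0.1  0.1 -0.8] T [-0.     0.084 -0.011] g 58.7 11.33
..........++.+...+.......+.++..........rrrrrrrrrrrrrrrrrrrrr
....+...+......+.....+...+.............orrrrrrrrrrrrrrrrrrrr
..........+......+.....++..+..+.........rrrrrrrrrrrrrrrrrrrr
........+.+..........................+...rrrrrrrrrrrrrrrrrrr
.....................................+....orrrrrrrrrrrrrrrrr
.......+......+........................++...rrrrrrrrrrrrrrrr
.......+..+...................................rrrrrrrrrrrrrr
.+..........+...................................rrrrrrrrrrrr
.........+...+...........................+.........rrrrrrrrr
.................o.............................+............
..+..........+..oo...o......................................
................ooooooo.....................................
..+............oooooooooooooo...............................
...............ooooooooooo+o##oo.............+..............
......oooooo...oooooooooo++#####oo........o.................
.....ooooooooooooooo#####+######oo........o..........+......
.......ooooooooooooo#######
[... 1561 characters left out ...]
82.]
[357 177   9  17  94] [361. 185.]
[433 178  15  10 118] [440. 182.]
[364 194   8   9  51] [367. 198.]
[370 203  17  18  70] [379. 210.]
[262 218  22  42 566] [272. 233.]
[423 226  24  37 493] [434. 241.]
[513 233  18  11  51] [520. 238.]
[  388   235   150   165 11979] [465. 332.]
[447 240   2   5   9] [447. 242.]
[454 241  11  13  76] [459. 247.]
[316 255  18  18 248] [324. 263.]
[404 255  14  16 164] [410. 262.]
[533 280  10  20  79] [538. 291.]
[ 302  367   85   33 1780] [337. 381.]
[600 381  40  19 554] [620. 391.]
[274 389  24  11 155] [285. 395.]
 wnut c [395.  78.] box [389  66  21  18 121]
t 15.05 tcp [ 415.3 -207.8  190.8] yaw -17.19 shift [-0.1053 -0.3953  0.0408] twist -17.19
```

All five nuts are in the cup. I'll go to the free spot where the scoop first stood and level it there.

Emit:
move_arm([
  [-0.005,-0.02,0],
  [-0.105,-0.395,0.04],
  [-0.105,-0.395,0.04],
  [-0.105,-0.395,0.04],
  [-0.105,-0.395,0.04],
  [-0.105,-0.395,0.04],
  [-0.105,-0.395,0.04],
  [-0.105,-0.395,0.04],
  [-0.105,-0.395,0.04],
  [-0.105,-0.395,0.04],
], grip=[-0.76,-0.76,-0.76,-0.76,-0.76,-0.76,-0.76,-0.76,-0.76,-0.76], twist=[0,-5,-10,-15,-17.2,-17.2,-17.2,-17.2,-17.2,-17.2])

```text
time: 15.88
tcp_pos: [430.9, 188.8, 151.6]
tcp_rot: [-0.0, 1.0, 0.0, 0.001]
force: [1.5, -0.9, 0.0]
gripper_width: 11.6
grasp_force: 58.8
```

Emit:
move_arm([
  [0,-0.02,0],
  [0,-0.02,0],
  [0,-0.02,0],
  [0,-0.02,0],
], grip=[-0.76,-0.76,-0.76,-0.76], twist=[0,0,0,0])

```text
time: 16.22
tcp_pos: [430.6, 205.9, 151.3]
tcp_rot: [0.0, 1.0, 0.001, -0.0]
force: [0.9, -1.4, -0.7]
gripper_width: 11.6
grasp_force: 58.9
```

```bash
python3 - <<'E'
from h import *
st();c=vision.read_camera("wrist");panback(c);go([431.5,201,36.7],0)
E
```

```text
16.22 [430.6 205.9 151.3] yaw 0.06 F [ 0.9 -1.4 -0.7] T [-0.022  0.104 -0.046] g 58.9 11.64
[(41, 48), (42, 184), (49, -51), (131, 22), (132, -34), (133, -85), (137, 60), (139, -74)]
t 16.2667 tcp [430.6 205.5 151.3] yaw -0.01 shift [0.0009 0.0045 0.1146] twist -0.01
```

Emit:
move_arm([
  [0,0.003,0.025],
  [0,0.003,0.05],
  [0,0.003,0.06],
  [0,0.003,0.07],
  [0,0.003,0.08],
  [0,0.003,0.09],
  [0,0.003,0.1],
  [0,0.003,0.108],
  [0,0.003,0.113],
  [0,0.003,0.1145],
], grip=[-0.76,-0.76,-0.71,-0.7,-0.7,-0.7,-0.7,-0.7,-0.7,-0.7], twist=[0,0,0,0,0,0,0,0,0,0])

```text
time: 17.1
tcp_pos: [429.7, 203.0, 36.2]
tcp_rot: [0.0, 1.0, 0.0, -0.001]
force: [-3.7, -0.4, 5.1]
gripper_width: 12.6
grasp_force: 27.5
```

```bash
python3 - <<'E'
from h import *
st();c=vision.read_camera("wrist");panback(c)
E
```

```text
17.1 [429.7 203.   36.2] yaw 0.03 F [-3.7 -0.4  5.1] T [-0.018  0.288 -0.002] g 27.5 12.64
[(60, -31), (73, -33), (106, -32), (107, -31), (108, 32), (109, 42), (112, -100), (113, -32)]
```

Emit:
move_arm([
  [0,0,0],
  [0,0,0],
  [0,0,0],
  [0,0,0],
  [0,0,0],
  [0,0,0],
  [0,0,0],
  [0,0,0],
], grip=[-0.68,-0.67,-0.67,-0.67,-1,-1,-1,-1], twist=[0,0,0,0,0,0,0,0], newtons=110)

```text
time: 17.82
tcp_pos: [430.2, 203.1, 37.0]
tcp_rot: [-0.0, 1.0, 0.0, 0.0]
force: [-1.4, 0.3, 2.2]
gripper_width: 9.6
grasp_force: 108.1
```

```bash
python3 - <<'E'
from h import *
st();c=vision.read_camera("wrist");panback(c);asc(c["color"],96,270,230,410,3)
np.savez("w10.npz",**c)
E
```

```text
17.82 [430.2 203.1  37. ] yaw 0.02 F [-1.4  0.3  2.2] T [0.038 0.109 0.043] g 108.1 9.58
[(61, -36), (74, -37), (107, -69), (108, 30), (109, 45), (111, -28), (112, -86), (113, -46)]
o..o.o.ooo.o.+wwooooooowwwwwwwwwwwwwwwwwwwwwoow...+..+......
o...o.o.oooo..owooooooowwwwwwwwwwwwwwwwwwwwwoow.............
o..o.....ooo..ooooooooowwwwwwwwwwwwwwwwwwwwwoow....++....+..
o...........+.owooooooowwwwwwooowwwwwwwwwwwwoow.+.....+.....
w.............owoooooooooooooooooooooooooooooow.......+...+.
w.............wwwwwwwwwwwwwwoowwoowwwwwwwwwwwww.........+.+.
wo.o..oo...o.......+....+...oowwwo.....+.+..+.+.............
oo.oo.ooooo.o+......+.....+ooowwoo........+.................
ooo.oooo.ooooo+............ooowwoo.........................o
oooo.oooooooooo............ooowwwo.............+...........o
oo....oooooooooo..+..+...+.ooowwwo..+...o...................
oo...ooo.oooooooo......+...ooowwwo.+..+.o...................
ooo...ooooo.ooo.o....++....oowwwwo.....o..+.................
oo..oooo..ooo..ooo.........oowwwwo.....o.............+......
oooo.....ooooooo.oo........oowwwwo.....o..........+.+.......
ow.
[... 1919 characters left out ...]
.oo.oo.o...o......o..........
ooo.oo......oo...ooo..o.........oo........o....o.o.ooo..o.o.
ooo.o..o.oo.+..oooooooooooo.....oo.ooo.ooooo..o..oo..oo.....
ooo.....+oo.oooooooooo.oooo.....oo.oooooooooooooooooooo..oo.
o..o..ooo...oo.oooooooooooo.....oo.ooooooooooooooooooooooooo
o..oo.oo....o.oooooo...oooo.....oo.oooo...ooooooooooooooo.oo
o.o........oo.oo.oo....oooo...ooo..oooo....ooo.ooooooooooooo
...oo..o.oo.o..oo.....oooo....oooo.oooo....ooooooooooooooooo
o.ooo.o..o.ooooo.ooooooooo....oooo.oooo.ooooooo.oooooooooooo
.oooooooooooooo.oo....oooo....oo...oooo.......o..oo.ooooo.o.
..oo.ooooooooooooo....oooo...oooo..oooo.......ooo.o...o.....
.o.o.o.ooo.oooooo.....oooo...oooo..ooooo.........o..ooo.oo.o
```

```bash
python3 - <<'E'
from h import *
c=dict(np.load("w10.npz"));s=telemetry.observe();print(s["tcp_pos"])
print("collar rear edge",w(c,320.5,218,55)[:2]," backwall top rear",w(c,320.5,112.5,26)[:2],w(c,320.5,108,26)[:2])
print("rod cols", [w(c,u,150,55)[1].round(1) for u in (311,331)])
c2=dict(np.load("w2.npz"));print("w2 collar",w(c2,317,184,55)[:2],"nose",w(c2,315,24.5,12)[:2])
E
```

```text
[430.20893896 203.1110071   36.96138482]
collar rear edge [449.809979   202.23668219]  backwall top rear [502.59281519 202.23260292] [505.05319346 202.23207877]
rod cols [np.float64(206.9), np.float64(197.0)]
w2 collar [452.29841948 200.30485785] nose [570.485781   200.89945214]
```

The scoop is level and aligned with the tool; its origin is 44.5 mm ahead of the TCP. I'll carry it over the clip.

Emit:
move_arm([
  [0,0,-0.03],
  [0,0,-0.07],
  [0,0,-0.11],
  [0.012,0.513,-0.12],
  [0.012,0.513,-0.12],
  [0.012,0.513,-0.12],
  [0.012,0.513,-0.12],
  [0.012,0.513,-0.12],
  [0.012,0.513,-0.12],
  [0.012,0.513,-0.12],
], grip=[-1,-1,-1,-1,-1,-1,-1,-1,-1,-1], twist=[0,0,0,0,0,0,0,5,10,15], newtons=110)

```text
time: 18.7
tcp_pos: [436.4, -90.3, 152.4]
tcp_rot: [-0.0, 0.991, -0.132, 0.0]
force: [1.2, 0.2, -0.2]
gripper_width: 9.5
grasp_force: 108.3
```

```bash
python3 - <<'E'
from h import *
go([442.6,-309.7,130],-17.2)
E
```

```text
t 18.7 tcp [436.4 -90.3 152.4] yaw -15.22 shift [0.0635 0.2101 0.0224] twist 1.98
```

Emit:
move_arm([
  [0.063,0.195,0.01],
  [0.063,0.195,0.022],
  [0.063,0.195,0.022],
  [0.063,0.195,0.022],
  [0.063,0.195,0.022],
  [0.063,0.195,0.022],
  [0.063,0.195,0.022],
  [0.063,0.195,0.022],
  [0.063,0.195,0.022],
], grip=[-1,-1,-1,-1,-1,-1,-1,-1,-1], twist=[2,2,2,2,2,2,2,2,2])

```text
time: 19.45
tcp_pos: [447.4, -292.0, 130.2]
tcp_rot: [-0.0, 0.989, -0.147, -0.0]
force: [0.2, 0.4, -1.4]
gripper_width: 9.7
grasp_force: 108.4
```

```bash
python3 - <<'E'
from h import *
go([442.6,-309.7,100],-17.2)
E
```

```text
t 19.45 tcp [ 447.4 -292.   130.2] yaw -16.93 shift [0.0006 0.0184 0.0302] twist 0.27
```

```bash
cat >> h.py <<'E'
C0=np.array([485.1,-322.9,0]);_b=np.radians(-17.2)
CR=np.array([[np.cos(_b),-np.sin(_b),0],[np.sin(_b),np.cos(_b),0],[0,0,1]])
def cw(*p): return C0+CR@np.array(p,float)
E
python3 - <<'E'
from h import *
c=vision.read_camera("wrist");np.savez("w11.npz",**c);st()
for n,p in dict(b1=(17,32,6),b2=(17,-32,6),b3=(-17,-32,6),b4=(-17,32,6),tineF=(13,-6.5,80),tineB=(-13,-6.5,80),tp=(13,6.5,64),tpB=(-13,6.5,64),jaw=(0,9,84),jn=(0,-1,62),jf=(6,9,84),jb=(-6,9,84)).items(): print(n,px(c,cw(*p)).round(1))
h=cv2.cvtColor(c["color"],cv2.COLOR_BGR2HSV)
for r in range(60,300,4):
    s=""
    for q in range(240,520,2):
        H,S,V=h[r,q]; s+="#" if 5<H<25 and S>150 and V>90 else " " if V<45 else chr(48+V//29)
    print(r,s)
E
```

```text
19.5 [ 447.6 -291.9  130.5] yaw -16.9 F [-1.  -0.4 -0.4] T [0.001 0.092 0.034] g 108.4 9.55
b1 [305.5 117.8]
b2 [373.  118.1]
b3 [370.9 153.8]
b4 [305.9 153.5]
tineF [354.5 131. ]
tineB [353.  166.7]
tp [335.2 128.6]
tpB [334.5 162. ]
jaw [332.6 150. ]
jn [344.3 145.2]
jf [332.8 141.6]
jb [332.5 158.3]
60                264335555555555666666666666666666666666666666662356111 1111 1                                1                            211
64                165335555555555566666666666666666666666666666652256  1              1   1 11 11    1  1  1             1    1 1   11111      
68                 65336555555555666666666666666666666666666666652256    1             11 1  1 1  1   11                  11111 111    1   11  
72                 65336555555555666666666666666666666666666666643256       1  11    1     1 11                  1  111 11 11111  11   11 1 11 
76                 65334555555555666666666666666666666666666666633266     11  111    1                        1111111111   11            11 1 1
80                 56335555555555666666666666666666666666666666643264   1111
[... 7193 characters left out ...]
            862  11122211 2145              8888888884888888888888888888888888888888888888888888888888888888888888888878
284      222222222322     11211      22  11112211 22        2111     888888885888  1 1  88888888888888888888888888888888888888888888888888872 88
288        12232231                  22 111121211 221                  88888882             8888888888888888888888888888888888888886218888888888
292                                  23  11212211 22                         1                 8888888888888888888888888888614888888888888888888
296 1                                22 112222212 23                                  111         888888888888888884 588888888888888888888888888
```

```bash
python3 - <<'E'
from h import *
c=dict(np.load("w11.npz"));g=c["color"].max(2).astype(int);hs=cv2.cvtColor(c["color"],cv2.COLOR_BGR2HSV)
for r in range(116,172,3):
    x=np.where(g[r,290:390]>100)[0]+290
    o=np.where((hs[r,290:400,1]>150)&(g[r,290:400]>90))[0]+290
    print(r,x.min() if len(x) else None,x.max() if len(x) else None,"or",(o.min(),o.max()) if len(o) else None,"rod","".join(chr(48+v//29) for v in g[r,306:386]))
E
```

```text
116 312 330 or None rod 11100244555556565556555431000000000100001001000011100111100111111111111111111111
119 306 370 or None rod 66666444555556666565555445555555555555444445446666666666666666664211111111111111
122 306 371 or None rod 78888544555556665555555445555545555555555555555877777777847777778521111111111111
125 306 371 or None rod 78878744555556665655555443333333333333333333333248877878888888888411111111111111
128 306 371 or None rod 78888534555566666665555443333555555555888888853333325788888888777311111111111111
131 306 371 or None rod 78888445555666666666655445555444444434888888842222333324788887788311111111111111
134 306 370 or None rod 78888445555666666666655545555444444444445444442215545332222244444211111111111111
137 306 370 or None rod 78888444555566666666555544455555555555444444478856544532222244444211111111111111
140 306 369 or (np.int64(331), np.int64(344)) rod 78888444555566666666555546655444555555544444388777777888773223332111111111111111
143 306 370 or (np.int64(331), np.int64(344)) rod 6888854555556666666655554776555555555575444443777777777888887777311111111111111
[... 376 characters left out ...]
862111111111111111
155 311 357 or (np.int64(331), np.int64(339)) rod 11111344555566666666555547765557777888888886223333331111111111111111111111111111
158 312 358 or (np.int64(331), np.int64(332)) rod 11111344555566666666555447777666666666666666322333333211111111111111111111111111
161 312 356 or None rod 11111244555566666666555458887211111111111111112254333332221111111111111111111111
164 312 369 or None rod 11111344555666666666655531111111111111111111115365444554435555631111111111111111
167 312 369 or None rod 11111344555566666666555531111111111111111111111112455544437777741111111111111111
170 312 365 or None rod 11111344555566666666555431111111111111111111111111111111123321111111111111111111
```

```bash
python3 - <<'E'
from h import *
c=dict(np.load("w11.npz"));E=c["extrinsics"];st()
R=E[:3,:3];cx=R[:,0]  # image right = tool +y?
print("cam right axis",cx.round(4),"cam pos",E[:3,3].round(1))
for u,v,z in((337.9,136,6),(337.9,136,3)):
    P=w(c,u,v,z); print("clip axis right-of-cam",((P-E[:3,3])@cx).round(2),P.round(1))
P=w(c,321.0,140,149.5);print("rod right-of-cam",((P-E[:3,3])@cx).round(2),P.round(1))
P=w(c,321.0,190,149.5);print("rod right-of-cam",((P-E[:3,3])@cx).round(2))
go([442.6,-309.7,100],-17.2)
E
```

```text
19.5 [ 447.6 -291.9  130.5] yaw -16.9 F [-1.  -0.4 -0.4] T [0.001 0.092 0.034] g 108.4 9.55
cam right axis [-2.916e-01 -9.565e-01 -2.000e-04] cam pos [ 524.7 -316.7  292.4]
clip axis right-of-cam 16.61 [ 485.5 -322.1    6. ]
clip axis right-of-cam 16.78 [ 485.1 -322.1    3. ]
rod right-of-cam 0.15 [ 505.7 -311.   149.5]
rod right-of-cam 0.15
t 19.5 tcp [ 447.6 -291.9  130.5] yaw -16.9 shift [0.0004 0.0185 0.0305] twist 0.3
```

Emit:
move_arm([
  [0.0005,0.008,0],
  [0.0005,0.0165,0.01],
  [0.0005,0.0165,0.025],
  [0.0005,0.0165,0.025],
  [0.0005,0.0165,0.025],
], grip=[-1,-1,-1,-1,-1], twist=[0.3,0.3,0.3,0.3,0.3])

```text
time: 19.92
tcp_pos: [442.3, -308.4, 104.3]
tcp_rot: [-0.001, 0.989, -0.15, -0.001]
force: [-0.2, -0.2, -0.6]
gripper_width: 9.4
grasp_force: 108.4
```

```bash
python3 - <<'E'
from h import *
st();c=vision.read_camera("wrist");np.savez("w12.npz",**c)
g=c["color"].max(2).astype(int);hs=cv2.cvtColor(c["color"],cv2.COLOR_BGR2HSV)
for n,p in dict(b1=(17,32,6),b2=(17,-32,6),b3=(-17,-32,6),b4=(-17,32,6),tineF=(13,-6.5,80),tp=(13,6.5,64)).items(): print(n,px(c,cw(*p)).round(1))
for r in range(104,184,3):
    x=np.where(g[r,260:390]>100)[0]+260
    o=np.where((hs[r,270:400,1]>150)&(g[r,270:400]>90))[0]+270
    print(r,x.min() if len(x) else None,x.max() if len(x) else None,"or",(o.min(),o.max()) if len(o) else None,"".join(chr(48+v//29) for v in g[r,276:372]))
E
```

```text
19.92 [ 442.3 -308.4  104.3] yaw -17.28 F [-0.2 -0.2 -0.6] T [0.051 0.116 0.027] g 108.4 9.38
b1 [283.7 119.8]
b2 [357.8 119.7]
b3 [356.4 158.6]
b4 [285.2 158.7]
tineF [331.  135.3]
tp [311.1 132.3]
104 273 369 or None 433335655555555555555555666666666666666666666666666666666666666666666666666666666666633332566421
107 273 369 or None 633334555555555555555555566666666666666653345554346666666666666666666666666666666666533333566311
110 273 368 or None 544444444444444444444444444444444444434555556666655544333333333344433433333333333333343333455311
113 273 369 or None 555555565555555555555555555556555555445555566656655554445555555555545555555555555555555555556521
116 312 330 or None 111111111111111111111111111110000001445555566656655555310011111111111111111111111111111111111111
119 312 330 or None 111111111000000000000000000000000002445555566666665555310000000000000000000000111111111111111111
122 284 356 or None 111111117888888888888888888886555554445555566665665554455554888888888888888878884111111111111111
125 284 356 or None 11111110478878787678888888854556555344555556665666555443333488
[... 1791 characters left out ...]
67 304 339 or None 111111111111111111111111111045555554445556666666666555433333333311111111111111111111111111111111
170 312 341 or None 111111111111111111111111111111111112445556666666665555434333333333321111111111111111111111111111
173 312 347 or None 111111111111111111111111111111111112455555666666665555333333333332444444211111111111111111111111
176 312 347 or None 111111111111111111111111111111111112445555666666665554311123333332444444211111111111111111111111
179 312 343 or None 111111111111111111111111111111111112445556666666665555311111111111433221111111111111111111111111
182 312 330 or None 111111111111111111111111111111111112445555666666665555321111211111111111111111111111111111111111
```

Emit:
move_arm([
  [0,-0.0003,0.015],
  [0,-0.0003,0.03],
  [0,-0.0003,0.036],
  [0,-0.0003,0.04],
  [0,-0.0003,0.042],
  [0,-0.0003,0.042],
], grip=[-1,-1,-1,-1,-1,-1], twist=[0,0,0,0,0,0], newtons=120)

```text
time: 20.47
tcp_pos: [443.5, -308.9, 63.8]
tcp_rot: [0.0, 0.989, -0.15, 0.0]
force: [-0.3, -0.4, -1.3]
gripper_width: 8.8
grasp_force: 121.8
```

```bash
python3 - <<'E'
from h import *
st();go([442.6,-309.7,37],-17.2);c=vision.read_camera("wrist");panback(c)
g=c["color"].max(2).astype(int)
for r in range(110,200,5): print(r,"".join(chr(48+v//29) for v in g[r,270:376]))
E
```

```text
20.47 [ 443.5 -308.9   63.8] yaw -17.28 F [-0.3 -0.4 -1.3] T [0.037 0.105 0.028] g 121.8 8.77
t 20.4667 tcp [ 443.5 -308.9   63.8] yaw -17.28 shift [-0.0006  0.001   0.0268] twist -0.08
[(109, -44), (110, 72), (112, -34), (113, -84), (114, -64), (125, 84), (126, 53), (187, -60)]
110 1115554334444444444444444444444444444444444345555666656555433333433333333333333333333333333443334553001110
115 1110101000101011010000000000000000000000014455555666566555552000000000000000000000000000000000000000011111
120 1111211111001111111111111011010111101010024455555666666555553100001111111001111111111100111000001111111111
125 1111111110000000000000000000000000000000024455555666666655554100000000000000000000000000001111111111111111
130 1111111178888888888888888854555555555555544455566666666665554555555555555554888888888888888851111111111111
135 1111111078887888888888778854454565333333334455566666666665554333333334444448888888888888888841111111111111
140 1111111068888888888888888885454333433333434555556666666665554333333333334437878888888887787731111111111111
145 111111104788888888888888888885455555555
[... 477 characters left out ...]
7777778888888777877211111111111111
170 1211157777777777777777777767777776555555544455556666666655544333333333555555565666656667541111111111111111
175 1111137777777777777777777767777777555555544455556666666655544433333333311111111111111111111111111111111111
180 1111126777777777777777777767777777555555544555566666666665544422333333332111111111111111111111111111111111
185 1111116788888888777776677637877777555555224455556666666655553112333333333311111111111111111111111111111111
190 1111111111111111111111111111111111111111124555566666666655553112333333333333211111111111111111111111111111
195 1111111111111111111111111111111111111111114755555588875558873111433333333333334444455211111111111111111111
```

Emit:
move_arm([
  [0,0,0.003],
  [0,0,0.006],
  [0,0,0.009],
  [0,0,0.012],
  [0,0,0.012],
], grip=[-1,-1,-1,-1,-1], twist=[0,0,0,0,0])

```text
time: 20.93
tcp_pos: [443.2, -309.1, 51.2]
tcp_rot: [0.0, 0.989, -0.15, 0.0]
force: [-0.3, -2.0, -0.5]
gripper_width: 8.9
grasp_force: 122.1
```

```bash
python3 - <<'E'
from h import *
st();c=vision.read_camera("wrist");panback(c)
E
```

```text
20.93 [ 443.2 -309.1   51.2] yaw -17.29 F [-0.3 -2.  -0.5] T [-0.293  0.047 -0.126] g 122.1 8.9
[(108, -72), (109, 78), (113, -114), (127, 95), (155, -40), (160, 48), (193, -40), (194, -43)]
```

Emit:
move_arm([
  [0,0,0.003],
  [0,0,0.006],
  [0,0,0.009],
  [0,0,0.012],
  [0,0,0.0145],
  [0,0,0.0145],
], grip=[-1,-1,-1,-1,-1,-1], twist=[0,0,0,0,0,0])

```text
time: 21.48
tcp_pos: [443.3, -308.3, 36.6]
tcp_rot: [-0.0, 0.989, -0.15, -0.0]
force: [0.3, -0.0, 2.3]
gripper_width: 8.7
grasp_force: 122.3
```

```bash
python3 - <<'E'
from h import *
st();c=vision.read_camera("wrist");panback(c)
g=c["color"].max(2).astype(int)
for r in range(105,215,5): print(r,"".join(chr(48+v//29) for v in g[r,266:376]))
E
```

```text
21.48 [ 443.3 -308.3   36.6] yaw -17.28 F [ 0.3 -0.   2.3] T [0.092 0.029 0.006] g 122.3 8.74
[(106, -44), (108, 74), (112, -115), (128, 81), (129, 49), (136, 46), (151, 53), (204, -44)]
105 11110056653333355555555555555555555666666666666666533333443466666666666666666666666666666666666433334566200000
110 11111277777777777777777777777777777777777777777445555666666655446666666666677777777777777777777777777777510011
115 11111111111111111111110111111010110000100100024455555666666655553100000100000011000100000110111010011111010011
120 11111110111111111111001011101001011110110100024455556666666655554100001001100000011101111111001001011010110110
125 11111111111101111110101101000000001001101100044455556666666655555201110111101001110010011101100000110100111111
130 11101005555545555555555555555555555555555555544555566666666665554455555555555555555555544444444444444310100011
135 00000014455555555555555555555555555454455555544555556666666665554455555555555555555555544444444444444441000111
140 00000004455546666666666555555555445633333333334555556666666665554333333333333444444445565555555544444431
[... 916 characters left out ...]
1111111111
185 26777777777777777777777777677777777555555555555555555555555555544333333333333332111111111111111111111111111111
190 16777777777777777777777777677777777555555555555555555555555555544444323333333333111111111111111111111111111111
195 15777777777777777777777777677777777655555555555555666666655875552111123333333333321111111111111111111111111111
200 13777777777777777777777777677777777655555552112678888888888888543111122333333333334111111111111111111111111111
205 11111111111111111111111111111111111111111111113488888888888888773111112333333333333311111111111111111111111111
210 11111111111111111111111111111111111111111344443788888888888888644444421343333333333333333311111111111111111111
```

The jaw now spans over the rod and the scoop stands flat, so it is seated. I'll press slightly, release and retreat upward.

Emit:
move_arm([
  [0,0,0.001],
  [0,0,0.001],
  [0,0,0],
  [0,0,0],
  [0,0,0],
  [0,0,0],
  [0,0,0],
], grip=[-1,-1,-0.6,-0.3,0,0,0], twist=[0,0,0,0,0,0,0])

```text
time: 22.12
tcp_pos: [443.2, -308.7, 36.8]
tcp_rot: [-0.0, 0.989, -0.15, -0.0]
force: [1.3, 0.4, 0.5]
gripper_width: 42.6
grasp_force: 0.0
```

Emit:
move_arm([
  [0,0,-0.01],
  [0,0,-0.03],
  [0,0,-0.06],
  [0,0,-0.1],
  [0,0,-0.14],
  [0,0,-0.17],
  [-0.03,0,-0.17],
  [-0.05,0,-0.17],
  [-0.05,0,-0.17],
], grip=[0,0,0,0,0,0,0,0,0], twist=[0,0,0,0,0,0,0,0,0])

```text
time: 22.87
tcp_pos: [393.6, -293.2, 208.4]
tcp_rot: [0.0, 0.989, -0.15, -0.0]
force: [1.2, -0.8, 1.5]
gripper_width: 42.7
grasp_force: 0.0
```

```bash
python3 - <<'E'
from h import *
st();c=vision.read_camera("wrist");np.savez("w13.npz",**c)
for n,p in dict(nose=(97,0,1),back=(28,0,26),collar=(-22,0,55),tail=(-78,0,55),jawtop=(0,9,84),jn=(0,-1,62)).items(): print(n,px(c,cw(*p)).round(1))
g=c["color"].max(2).astype(int);hs=cv2.cvtColor(c["color"],cv2.COLOR_BGR2HSV)
for r in range(0,250,4):
    s=""
    for q in range(270,376): 
        H,S,V=hs[r,q]; s+="#" if 5<H<25 and S>150 and V>90 else chr(48+V//29)
    print(r,s)
d=vision.read_camera("top")["color"];asc(d,168,202,415,465,2)
E
```

```text
22.87 [ 393.6 -293.2  208.4] yaw -17.31 F [ 1.2 -0.8  1.5] T [0.039 0.007 0.028] g 0.0 42.68
nose [320.2 -12.9]
back [320.4  54.5]
collar [320.5 104. ]
tail [320.7 157.8]
jawtop [310.6  79.5]
jn [321.5  80.8]
0 1111111111111111111110016536555566666666666665666666666666666666666666666643641001111111111000111000111111
4 1111111001000011001110036535555555566666666666666666666666666666666666666653652000111111111000110101100110
8 0100000010111000010011026536555555556666666666666666666666666666666666666654672001011110111110111111111110
12 0000000010001011000100016525555665555666666666666666666666666666666666666642662001111011110110101111111011
16 1000000100001001110110016535555555555556888888888888888888878876666666666642651000000000011011000101000001
20 0010110111011000100100006634555555555558888888888888888888888887666666666643641000011000101000110000010111
24 0110101110101110101011005634555555555488888888888888888888888766666666666633641000000001001000011010101111
28 1110100100000101010000005634555554888888888888876666668888766666658887666633630010000000000110011101111111
32 01001100000
[... 5815 characters left out ...]
888888888888888888888401113333333336
244 4444420110023333333333333332333322322233333332455555555555555418888888888888888888888888888200112444444444
248 4444211100013333333333332233333222222222233332355555555555555518888888888888752115888888888500010044444444
..................+..rrrr
.........+ooooooo.....rrr
.........oooo...........r
........ooo..............
.+......oooo.............
.......ooooooo#o.........
..oooooooo######ooo..o...
.oooooooo+#######ooo.....
...ooooooo###o#ooooo.o+..
.......ooo###+#oooo..o...
........oo##+###oo..oo...
.........+##o###oo..o....
..........oooo##oo.o.....
...........ooo.oooo......
.............ooooo.......
.....+........oo........+
....................+....
```

The jaw is closed over the rod, the pan is empty, and all five nuts are in the cup, which has not moved. Handing in.

```bash
python3 -c "
from bench import order
print(order.hand_in())"
```

```text
the job is handed in; nothing more can be done
None
```

I scooped up all five hazelnuts and tipped them into the grey cup, then pressed the scoop into the fork clip until the orange jaw closed over its rod; the job was handed in after about 23 s of the 67 s allowed, and the result was not reported back.

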